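# Load the model scanning bay and latch its hood

### The arm

A 6-joint arm with a two-finger parallel gripper is mounted at the origin on a cart in front of the work surface, level with it; the furniture and walls round the work are solid. World frame = base frame: x ahead of the robot, y to its left, z up, the work surface at z = 0. Lengths are in m, angles in degrees, forces in N, time in s.
With the tool pointing down it reaches from about 0.35 to 0.975 m from the base axis. Payload 7.1 kg.
Tool frame: the origin (TCP) lies between the finger pads; the fingertips stand 19 mm ahead of it and the grasp point (between the pads) is the TCP; z points along the fingers, x is the direction in which the jaws open and shut, and the axes are right-handed (so a half turn about z gives the same grasp; the last joint's range is limited). The gripper opens to 88 mm and grips with 3 to 60 N. Pads are 20 mm wide; open, the fingers measure 115 mm over their backs; the gripper's body (75 mm by 178 mm) begins 61 mm behind the grasp point.
Start: joints at [-1.089, 24.242, 93.386, -0, 62.372, -1.089], TCP at [0.625, 0, 0.242] pointing down, gripper open.
Joint ranges: [-172.04, 172.04], [-51.8, 120.97], [4.93, 147.93], [-75.15, 255.16], [6.16, 154.13], [-145.62, 145.62]. Speed limits (degrees/s): [136.94, 136.94, 172.46, 180, 180, 180].

### API

Orientations are given as a 3x3 rotation matrix whose columns are the frame's x, y, z axes.
In Python, from plant import env gives the robot as it stands.
- The arm moves only by the shell command python3 -m pendant 'ROWS' [FORCE]. ROWS is text: rows parted by semicolons, each of 7 numbers parted by spaces: the turn, a rotation vector about the tool's x, y, z in rad, then the shift along the tool's x, y, z in cm, then the closure, from 0 (fully open) to 1 (shut). In form: wx wy wz tx ty tz claw; .... A call has 1 to 12 rows; each row is the pose to reach, as a shift and turn from the pose commanded when the call began, along the tool's axes at that moment; what a row does not reach only later rows make up. A row lasts 1/12 s, in which the tool goes at most 41.7 mm and 7.16 degrees, less where a joint would pass 70% of its speed; a pose out of reach is approached as far as the arm can. A call with a gripper value outside its range is refused whole. The fingers move at their own pace and stop on an object; FORCE is the grip in N (left out, the last holds). Time passes only in rows, so rows that repeat a pose let the fingers close. It gives the time, the measured TCP pose, the force and the opening at its end, in the units of the state.
- env.get_state(): the state, without advancing time (a new reading comes with each control period).
- env.camera(name): name is "scene" or "top" or "wrist"; returns the picture (400x640x3 uint8, blue, green, red); there is no depth.
- env.calibration(name): a dict with "fx", "fy", "cx", "cy" (pixels), "origin" and "orientation" of the camera in the world. Camera axes: x right, y up, looking along -z (the intrinsics and any distortion apply to the point x, -y, -z); pixel columns grow to the right and rows downward; lengths in m; the calibration is good to about 2 mm. A picture is of the moment at which its call begins: read the wrist's pose just before it. calibration takes no time and is no camera call; for the wrist camera it gives the pose at the moment of the call.
- env.hand_in(): hands the job in, once; it reports no verdict.
The state is a dict: "clock": time; "joint_positions": joint angles; "joint_velocities": joint speeds; "effort": joint torques, N m; "ee_pos": TCP position; "ee_rot": TCP orientation; "ft_force": force on the tool from outside, world axes, zero at the start; "torque": the same for the moment, N m; "grip_width": opening from 0.0 (shut) to 1.0 (fully open).
Only numpy, scipy, OpenCV 4.12 (cv2) and the standard library are available. Lean on these libraries where they do the work, as an engineer would, in place of code of your own. Each camera call takes 0.05 s, during which the arm holds its last target.

### The job

Draw the bay's clear hood fully open, then set each of the two or three plaster models on the open worktop left of the bay (not the one at the back beside the articulator) upright in a station of its own, its flat front and rear faces towards jaw and fence, drawing its jaw back first to make room, and slide that jaw shut until it presses the model firmly against the fence. Then push the hood shut until its catch clicks, and press the start button. All models must be clamped under the latched hood at the end; leave the bottle, jar and spatula where they are.

Things in the scene. Friction and masses are not known exactly. Their poses are not given: they have to be found in the camera images.
- bay: Low scanning bay for plaster models, fixed on the worktop: grey base plate 312 x 505 mm, its top at z = 0.012, with a fence, three sliding jaws and a clear sliding hood. Origin on the worktop under the middle station. x runs along the row of stations (away from the robot at yaw 0), y from the jaws across to the fence, z up. A model set down at bay y = 0 has 44 mm free to jaw and fence for fingers.
- fence: Fixed white housing on the +y side of the stations; models are clamped against its steel-faced long side. Axes and origin as the bay; it spans bay x -0.136 to 0.136, y 0.070 (clamping face) to 0.145, z up to 0.044. It carries the start button and, in the middle of its top near the stations, the sprung catch roller of the hood (top at z = 0.053).
- jaw_1_slide (a joint): Jaw of station 1 of 3 (nearest the robot), in m: 0 fully back (it starts part-way shut), grows as the jaw slides to the fence (pad face at bay y = value - 0.070), at most 0.110. Slides stiffly (about 5 N), stays where it is left. It pushes the model along to the fence and stops on it at about 0.088 to 0.090; 6 to 10 N more than the sliding force clamps it well.
- jaw_1: Jaw 1 with its rubber pad, 34 mm wide, 22 mm tall, at bay x = -0.085. Origin in the plane of the pad's clamping face, level with the base plate's top (z = 0.012); axes as the bay. Behind it the jaw's aluminium block, to push on or pinch: 36 mm along x, 4 to 18 mm behind the origin (bay -y), its top 35 mm above the origin.
- jaw_2_slide (a joint): Jaw of station 2 of 3 (the middle one), in m: 0 fully back (it starts part-way shut), grows as the jaw slides to the fence (pad face at bay y = value - 0.070), at most 0.110. Slides stiffly (about 5 N), stays where it is left. It pushes the model along to the fence and stops on it at about 0.088 to 0.090; 6 to 10 N more than the sliding force clamps it well.
- jaw_2: Jaw 2 with its rubber pad, 34 mm wide, 22 mm tall, at bay x = 0.000. Origin in the plane of the pad's clamping face, level with the base plate's top (z = 0.012); axes as the bay. Behind it the jaw's aluminium block, to push on or pinch: 36 mm along x, 4 to 18 mm behind the origin (bay -y), its top 35 mm above the origin.
- jaw_3_slide (a joint): Jaw of station 3 of 3 (farthest from the robot), in m: 0 fully back (it starts part-way shut), grows as the jaw slides to the fence (pad face at bay y = value - 0.070), at most 0.110. Slides stiffly (about 5 N), stays where it is left. It pushes the model along to the fence and stops on it at about 0.088 to 0.090; 6 to 10 N more than the sliding force clamps it well.
- jaw_3: Jaw 3 with its rubber pad, 34 mm wide, 22 mm tall, at bay x = 0.085. Origin in the plane of the pad's clamping face, level with the base plate's top (z = 0.012); axes as the bay. Behind it the jaw's aluminium block, to push on or pinch: 36 mm along x, 4 to 18 mm behind the origin (bay -y), its top 35 mm above the origin.
- hood (a joint): The hood's slide, in m: 0 shut at its stop, 0.225 fully open. Grows as the hood moves to bay -y; stays where it is left (about 1.5 N to slide). Over the last 13 mm the catch pushes back with about 4 N until a ridge snaps over its roller about 6 mm before shut; the hood is then drawn home and held. It can be pulled open again with about 6 N.
- hood_handle (a point): Middle of the black grip block on the clear hood: 80 mm along x, 14 mm thick along y, 34 mm tall, from z = 0.062 (the hood's top) to 0.095. Axes as the bay. Shut, the hood covers bay x -0.159 to 0.159, y -0.125 to 0.090, with walls at both x ends and the -y side; this point is then at bay y = -0.060.
- start (a joint): Start button, in m: 0 up, 0.006 pressed fully down; about 5 N, springs back.
- start_top (a point): Middle of the start button's cap, a 26 mm disc facing up, on top of the fence housing at its end near the robot, 66 mm above the worktop.
- cast_1_mid (a point): Yellow plaster jaw model with teeth, about 51 mm along x, 66 mm along y, 31 mm tall with the teeth (75 g). Grip the 16 mm high base on its flat, parallel front and rear faces, 51 mm apart along the model's own x. The point is the middle of the base, 8 mm above its underside. x front, z up. None if this model is absent.
- cast_1: The same model as cast_1_mid; origin under its middle, on its underside.
- cast_2_mid (a point): White plaster jaw model with teeth, about 51 mm along x, 66 mm along y, 31 mm tall with the teeth (75 g). Grip the 16 mm high base on its flat, parallel front and rear faces, 51 mm apart along the model's own x. The point is the middle of the base, 8 mm above its underside. x front, z up. None if this model is absent.
- cast_2: The same model as cast_2_mid; origin under its middle, on its underside.
- cast_3_mid (a point): Green plaster jaw model with teeth, about 51 mm along x, 66 mm along y, 31 mm tall with the teeth (75 g). Grip the 16 mm high base on its flat, parallel front and rear faces, 51 mm apart along the model's own x. The point is the middle of the base, 8 mm above its underside. x front, z up. None if this model is absent.
- cast_3: The same model as cast_3_mid; origin under its middle, on its underside.
- cast_4_mid (a point): Yellow plaster jaw model with teeth, about 51 mm along x, 66 mm along y, 31 mm tall with the teeth (75 g). Grip the 16 mm high base on its flat, parallel front and rear faces, 51 mm apart along the model's own x. The point is the middle of the base, 8 mm above its underside. x front, z up. None if this model is absent.
- cast_4: The same model as cast_4_mid; origin under its middle, on its underside.
- dropper_bottle: Small white dropper bottle with a blue tip, 33 x 33 x 80 mm, standing on the worktop; not part of the job. Origin under its middle.
- jar_powder: White screw-top jar, 53 mm wide, 62 mm tall; not part of the job. Origin under its middle.
- spatula: Green-handled plaster spatula, 200 mm long, lying on the worktop; not part of the job. Origin under its middle.
Mind the look-alikes: they are no part of the job. What is shaped like the cast_3 but red is not meant. Leave any blue look-alike of the cast_2 alone.

How it is judged:
By the outcome, as a careful person would: the job done as asked, in the order asked, and still so for the second after the job is handed in, with the robot touching nothing.
Of cast_1, cast_2, cast_3, cast_4 only 2 to 3 are there at a start; the rules pass over those that are not, and their reading is None.
At some moment in a run one of cast_1, cast_2, cast_3, cast_4 may be knocked a few centimetres aside while the robot is not near it.
Once in a run the grip may slacken for a moment while it holds something.
It also fails if it takes over 210 s, if anything falls off the work surface, if the arm or the gripper's body presses on something with over 40 N, if the wrist force passes 120 N, or if a joint passes its speed limit or range.

## Working session

There is one attempt and no reset: what is moved stays moved. The work goes in short steps, Python scripts to look and compute and a shell command to move; the robot and the scene stay as the last step left them, time stands still between calls to the robot, and variables do not carry over. Pictures are saved under pics/ and viewed, and the job is handed in when it is done.

```bash
ls; mkdir -p pics; python3 - <<'E'
from plant import env
import cv2
s=env.get_state();print({k:(v if not hasattr(v,'tolist') else v.tolist()) for k,v in s.items()})
for n in ["scene","top","wrist"]:
    c=env.calibration(n);print(n,c)
    cv2.imwrite(f"pics/{n}0.png",env.camera(n))
E
```

```text
pics
{'clock': 0.0, 'joint_positions': [-1.0881613545454198, 24.28314513112187, 93.43004515557764, -0.0017819515544030707, 62.372948996310626, -1.0882032855353776], 'joint_velocities': [0.05764054531031223, 0.027525427362408497, -0.08127055361073661, 0.03136734883232427, 0.026629056836720982, 0.09161787489176305], 'effort': [0.0012806991435354576, -54.46221470832825, -27.367093563079834, 0.06429519737139344, 0.0227214623009786, -0.00015132151020225137], 'ee_pos': [0.6244834456392322, 3.252154164208344e-05, 0.24092520849644763], 'ee_rot': [[0.9999988693792707, 1.5173722066261213e-05, -0.0015036655007332892], [1.5175244593258326e-05, -0.9999999998843548, 1.0011344311038677e-06], [-0.0015036654853684956, -1.023951790961298e-06, -0.9999988694938908]], 'ft_force': [0.7909744337697694, -0.07016416988801825, 0.29058988517286083], 'torque': [0.005235837116984684, -0.056813431586438055, -0.042712658332098016], 'grip_width': 0.9982779849100706}
scene {'fx': 367.7127214296991, 'fy': 367.7127214296991, 'cx': 322.6765150740223, 'cy': 208.98387458343137, 'origin': array([0.06012611, 0.90873044, 0.
[... 157 characters left out ...]
 0.53198765]])}
top {'fx': 405.18146192272496, 'fy': 405.18146192272496, 'cx': 321.5913483699354, 'cy': 198.01676971421384, 'origin': array([0.27522776, 0.13420627, 1.41936371]), 'orientation': array([[ 0.01719106,  0.98106368, -0.19292104],
       [-0.99978525,  0.01910006,  0.0080396 ],
       [ 0.01157217,  0.1927414 ,  0.98118135]])}
wrist {'fx': 302.9769466740721, 'fy': 302.9769466740721, 'cx': 317.88309915233197, 'cy': 202.48519296834058, 'origin': array([0.62526578, 0.06545373, 0.38512472]), 'orientation': array([[ 9.99999326e-01, -1.01951304e-03,  5.56298895e-04],
       [ 8.51493637e-04,  9.69319182e-01,  2.45803983e-01],
       [-7.89831556e-04, -2.45803343e-01,  9.69319397e-01]])}
```

View pics/scene0.png

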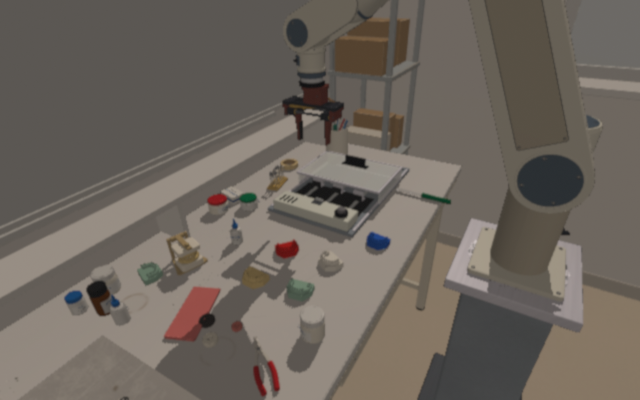

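View pics/top0.png

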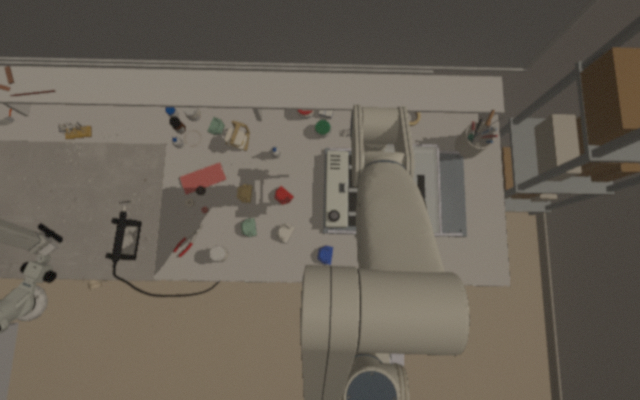

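View pics/wrist0.png

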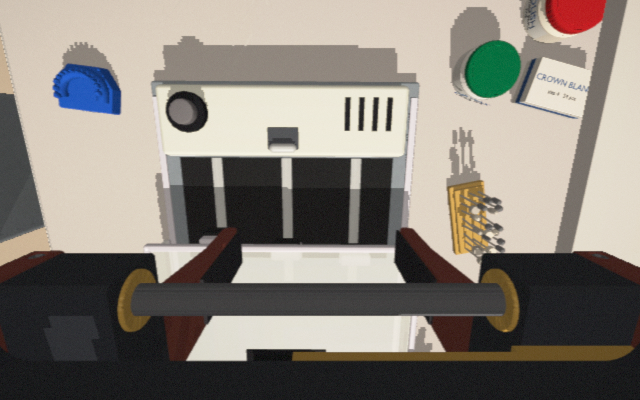

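```bash
cat > h.py <<'E'
import numpy as np, cv2
from plant import env
def snap(n,f=None):
    c=env.calibration(n); im=env.camera(n)
    if f: cv2.imwrite("pics/"+f,im)
    return c,im
def p2w(c,u,v,z):
    d=np.array([(u-c['cx'])/c['fx'],-(v-c['cy'])/c['fy'],-1.0]); d=c['orientation']@d
    o=c['origin']; return o+d*(z-o[2])/d[2]
def w2p(c,p):
    q=c['orientation'].T@(np.asarray(p)-c['origin'])
    return np.array([c['cx']+c['fx']*q[0]/-q[2], c['cy']-c['fy']*q[1]/-q[2]])
def crop(im,x0,y0,x1,y1,s,f): cv2.imwrite("pics/"+f,cv2.resize(im[y0:y1,x0:x1],None,fx=s,fy=s,interpolation=cv2.INTER_CUBIC))
def st():
    s=env.get_state();print('t',round(s['clock'],2),'pos',np.round(s['ee_pos'],4),'R',np.round(s['ee_rot'],3).tolist(),'F',np.round(s['ft_force'],1),'g',round(s['grip_width'],3)); return s
E
python3 - <<'E'
from h import *
im=cv2.imread('pics/scene0.png'); crop(im,120,150,440,350,2.5,'s0c.png')
im=cv2.imread('pics/top0.png'); crop(im,180,80,500,280,2.5,'t0c.png')
im=cv2.imread('pics/wrist0.png'); crop(im,140,70,440,260,2.6,'w0c.png')
ct=env.calibration('top');cs=env.calibration('scene')
for n,t,s in [('y',(245,193),(255,277)),('w',(286,233),(330,262)),('g',(249,228),(300,290)),('r',(285,196),(287,250)),('b',(326,255),(378,242)),('gb',(216,126),(150,272))]:
    print(n,p2w(ct,*t,.015).round(3),p2w(cs,*s,.015).round(3))
E
```

```text
y [0.564 0.394 0.015] [0.561 0.402 0.015]
w [0.425 0.244 0.015] [0.425 0.261 0.015]
g [0.44  0.373 0.015] [0.438 0.385 0.015]
r [0.556 0.252 0.015] [0.553 0.274 0.015]
b [0.352 0.104 0.015] [0.348 0.12  0.015]
gb [0.812 0.513 0.015] [0.81  0.518 0.015]
```

View pics/s0c.png

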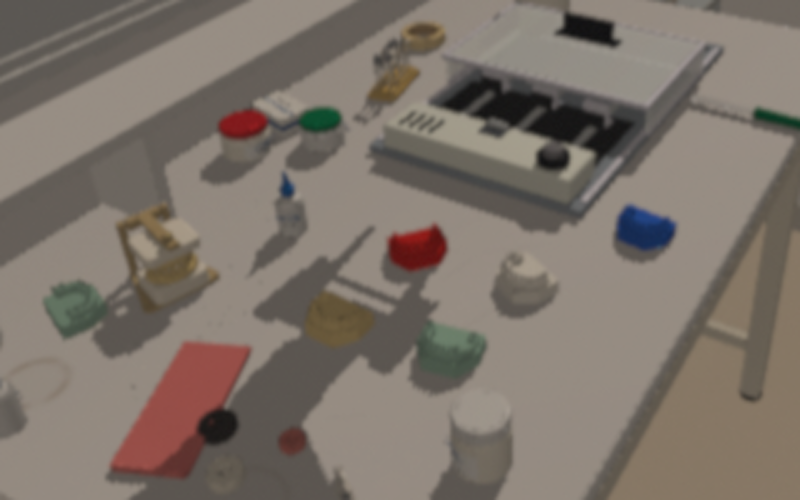

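View pics/t0c.png

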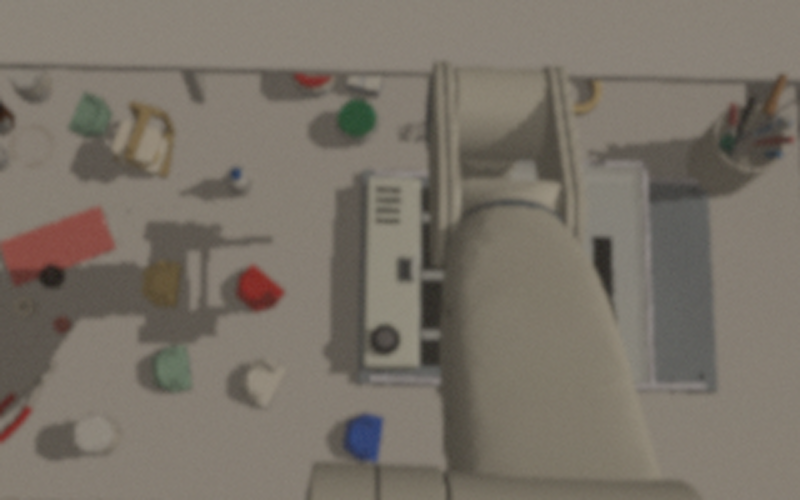

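View pics/w0c.png

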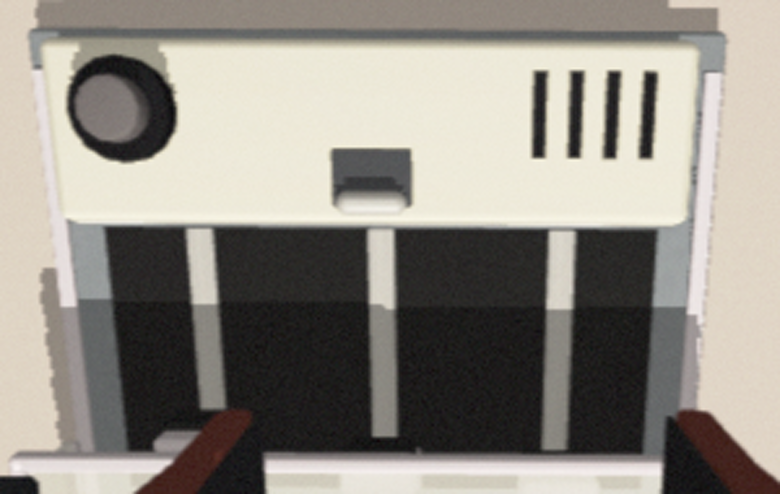

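The scene view shows these candidates: yellow (255,277), white (330,262) and green (300,290). The look-alikes are red (287,250), blue (378,242) and a back green beside the articulator (150,272). The bay's hood is partly open. Next I fit the bay pose.

```bash
python3 - <<'E'
from h import *
from scipy.optimize import least_squares
c=dict(fx=302.977,fy=302.977,cx=317.883,cy=202.485,origin=np.array([0.62526578,0.06545373,0.38512472]),orientation=np.array([[ 9.99999326e-01,-1.01951304e-03,5.56298895e-04],[8.51493637e-04,9.69319182e-01,2.45803983e-01],[-7.89831556e-04,-2.45803343e-01,9.69319397e-01]]))
f=lambda u,v:(140+u/2.6,70+v/2.6)
obs=[(f(45,40),(-.136,.145,.044)),(f(699,45),(.136,.145,.044)),(f(687,222),(.136,.070,.044)),(f(65,220),(-.136,.07,.044))]
for o,b in obs: print(p2w(c,*o,.044).round(4))
def bw(p,b): return np.array([p[0]+np.cos(p[2])*b[0]-np.sin(p[2])*b[1],p[1]+np.sin(p[2])*b[0]+np.cos(p[2])*b[1],b[2]])
r=least_squares(lambda p:np.concatenate([w2p(c,bw(p,b))-o for o,b in obs]),[.62,-.1,0])
print(r.x,np.degrees(r.x[2]),r.fun.round(1))
print('button',p2w(c,*f(106,108),.066))
p=r.x
co,si=np.cos(p[2]),np.sin(p[2])
h=p2w(c,*f(400,460),.062);d=h[:2]-p[:2];print('hood front edge bay y',-si*d[0]+co*d[1])
for b in [(-.159,.25,0)]: pass
E
```

```text
[0.455  0.1066 0.044 ]
[0.7213 0.1049 0.044 ]
[0.7215 0.0333 0.044 ]
[0.4542 0.0339 0.044 ]
[ 0.58755805 -0.03820118 -0.00410466] -0.2351794260793611 [-2.8 -0.7  2.8 -1.3  2.   1.9 -1.9  1.4]
button [0.48650087 0.07915752 0.066     ]
hood front edge bay y -0.03066439359375517
```

```bash
python3 -m pendant '0 0 0 -3.5 16 6 1; 0 0 0 -3.5 16 6 1; 0 0 0 -3.5 16 6 1; 0 0 0 -3.5 16 6 1; 0 0 0 -3.5 16 6 1; 0 0 0 -3.5 16 6 1; 0 0 0 -3.5 16 6 1;0 0 0 -3.5 16 6 1' 20; python3 - <<'E'
from h import *
st(); c,im=snap('wrist','w1.png'); snap('top','t1.png')
E
```

```text
clock: 0.82
ee_pos: [0.5906, -0.159, 0.1822]
ee_rot: [[1.0, 0.001, 0.001], [0.001, -1.0, 0.0], [0.001, -0.0, -1.0]]
ft_force: [-0.3, 0.3, -0.4]
grip_width: 0.431
t 0.82 pos [ 0.5906 -0.159   0.1822] R [[1.0, 0.001, 0.001], [0.001, -1.0, 0.0], [0.001, -0.0, -1.0]] F [-0.3  0.3 -0.4] g 0.431
```

View pics/w1.png

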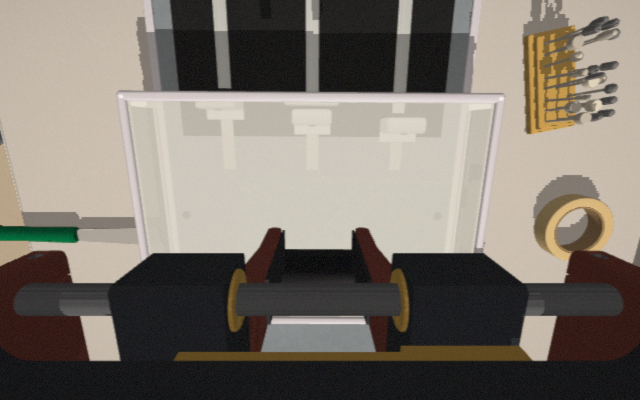

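View pics/t1.png

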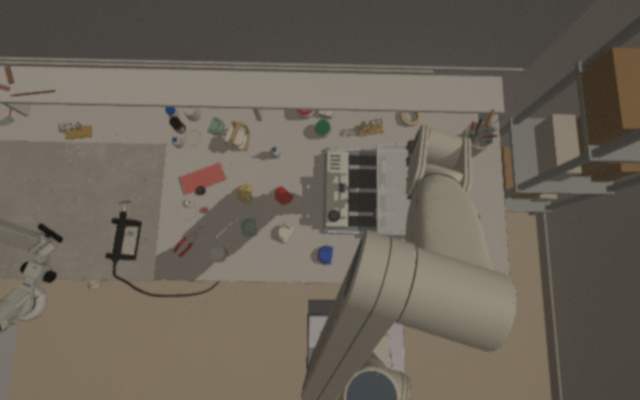

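```bash
python3 - <<'E'
from h import *
c=env.calibration('wrist')
print(c['origin'])
print('hood front l/r',p2w(c,122,96,.062),p2w(c,500,97,.062))
print('handle +y edge',p2w(c,318,247,.095),p2w(c,318,275,.062))
E
```

```text
[ 0.59102648 -0.09316111  0.32650868]
hood front l/r [ 0.42961237 -0.06988183  0.062     ] [ 0.74229441 -0.06979324  0.062     ]
handle +y edge [ 0.59177985 -0.18951116  0.095     ] [ 0.59196583 -0.23201916  0.062     ]
```

```bash
python3 -m pendant '0 0 0 -0.3 0 4 1;0 0 0 -0.3 0 8 1; 0 0 0 -0.3 0 9.6 1;0 0 0 -0.3 0 9.6 1;0 0 0 -0.3 2 9.6 1;0 0 0 -0.3 4 9.6 1;0 0 0 -0.3 5.5 9.6 1;0 0 0 -0.3 7 9.6 1;0 0 0 -0.3 8.5 9.6 1;0 0 0 -0.3 10 9.6 1;0 0 0 -0.3 11 9.6 1;0 0 0 -0.3 12 9.6 1'; python3 - <<'E'
from h import *
c,im=snap('wrist','w2.png')
E
```

```text
clock: 1.92
ee_pos: [0.587, -0.2812, 0.0859]
ee_rot: [[1.0, -0.001, 0.0], [-0.001, -1.0, -0.0], [0.0, 0.0, -1.0]]
ft_force: [0.6, 2.0, 1.6]
grip_width: 0.003
```

View pics/w2.png

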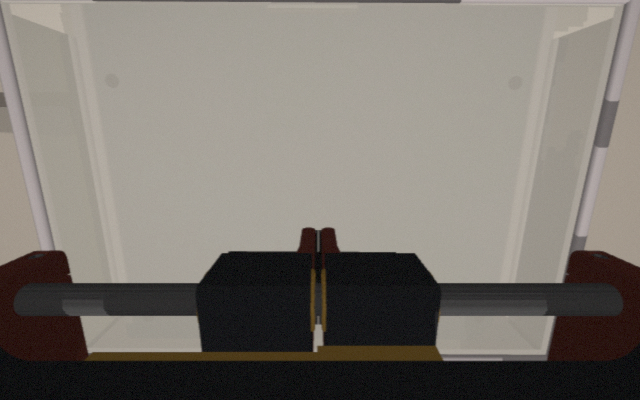

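Force is about 2 N, so the hood is moving. I push on to the stop.

```bash
python3 -m pendant '0 0 0 0 0.7 0 1;0 0 0 0 1.4 0 1;0 0 0 0 1.8 0 1;0 0 0 0 2.1 0 1;0 0 0 0 2.3 0 1;0 0 0 0 2.3 0 1'
```

```text
clock: 2.47
ee_pos: [0.5866, -0.3021, 0.0855]
ee_rot: [[1.0, -0.0, -0.001], [-0.0, -1.0, 0.002], [-0.001, -0.002, -1.0]]
ft_force: [-0.7, 3.9, 2.3]
grip_width: 0.006
```

```bash
python3 -m pendant '0 0 0 0 0.3 0 1;0 0 0 0 0.5 0 1;0 0 0 0 0.7 0 1;0 0 0 0 0.7 0 1'
```

```text
clock: 2.8
ee_pos: [0.5866, -0.3025, 0.0855]
ee_rot: [[1.0, -0.001, -0.004], [-0.001, -1.0, 0.011], [-0.004, -0.011, -1.0]]
ft_force: [1.6, 33.2, 12.4]
grip_width: 0.005
```

```bash
python3 -m pendant '0 0 0 0 -1.2 0 1;0 0 0 0 -2 -2 1;0 0 0 0 -4 -6 1;0 0 0 0 -8 -10 0.3;0 0 0 0 -12 -14 0.3;0 0 0 0 -16 -16 0.3;0 0 0 0 -20 -16 0.3; 0 0 0 0 -20 -16 0.3; 0 0 0 0 -20 -16 0.3'; python3 - <<'E'
from h import *
st()
c,im=snap('wrist','w3.png')
for r in c: print(r,c[r])
crop(im,90,0,530,270,1.8,'w3c.png')
E
```

```text
clock: 3.55
ee_pos: [0.5878, -0.1058, 0.2481]
ee_rot: [[1.0, 0.004, 0.004], [0.004, -1.0, 0.0], [0.004, -0.0, -1.0]]
ft_force: [0.0, -0.2, -0.7]
grip_width: 0.417
t 3.55 pos [ 0.5878 -0.1058  0.2481] R [[1.0, 0.004, 0.004], [0.004, -1.0, 0.0], [0.004, -0.0, -1.0]] F [ 0.  -0.2 -0.7] g 0.417
fx 302.9769466740721
fy 302.9769466740721
cx 317.88309915233197
cy 202.48519296834058
origin [ 0.5875925  -0.04033172  0.39226755]
orientation [[ 0.99997867 -0.00375961 -0.00534072]
 [ 0.00495634  0.96935026  0.24563288]
 [ 0.00425354 -0.24565411  0.96934822]]
```

View pics/w3c.png

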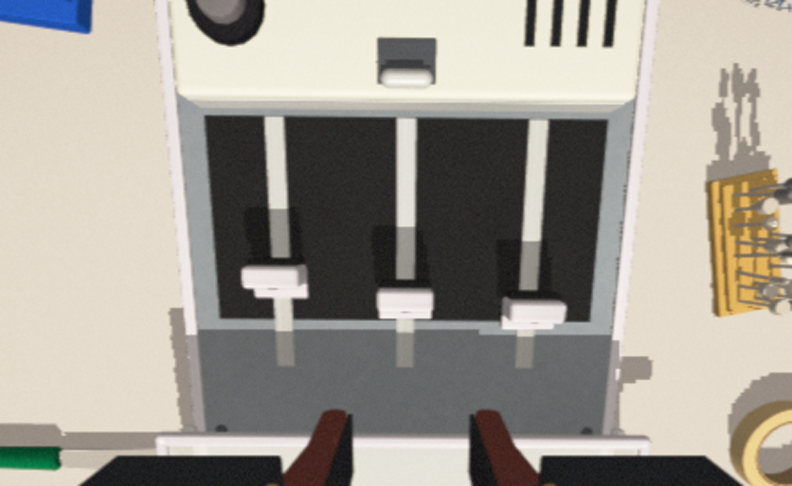

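```bash
python3 - <<'E'
from h import *
c=env.calibration('wrist')
f=lambda u,v:(90+u/1.8,v/1.8)
for n,a,b in [('j1',(242,266),(242,287)),('j2l',(377,290),(377,311)),('j2r',(433,290),(433,311)),('j3',(565,299),(565,321))]:
    print(n,p2w(c,*f(*a),.047).round(4),p2w(c,*f(*b),.047).round(4))
print('fence face',p2w(c,*f(186,98),.044),p2w(c,*f(634,98),.044))
print('black TL,TR,BL,BR',[p2w(c,*f(*q),.012).round(4) for q in [(205,116),(607,120),(219,319),(592,322)]])
print('rails',[p2w(c,*f(*q),.012).round(4) for q in [(275,118),(406,118),(538,121),(284,345),(405,345),(525,345)]])
print('hood edge',[p2w(c,*f(*q),.062).round(4) for q in [(160,441),(648,441)]])
im=cv2.imread('pics/w3.png'); crop(im,210,130,420,200,3.8,'w3j.png')
E
```

```text
j1 [ 0.4841 -0.067   0.047 ] [ 0.4832 -0.08    0.047 ]
j2l [ 0.5679 -0.0815  0.047 ] [ 0.5678 -0.0948  0.047 ]
j2r [ 0.6031 -0.0814  0.047 ] [ 0.6033 -0.0947  0.047 ]
j3 [ 0.6867 -0.0867  0.047 ] [ 0.6878 -0.1007  0.047 ]
fence face [0.45741792 0.02933657 0.044     ] [0.71913054 0.0307893  0.044     ]
black TL,TR,BL,BR [array([0.4566, 0.0254, 0.012 ]), array([0.7152, 0.0244, 0.012 ]), array([ 0.4548, -0.1063,  0.012 ]), array([ 0.717 , -0.1073,  0.012 ])]
rails [array([0.5014, 0.0244, 0.012 ]), array([0.5857, 0.0249, 0.012 ]), array([0.6708, 0.0236, 0.012 ]), array([ 0.4994, -0.1248,  0.012 ]), array([ 0.5854, -0.1244,  0.012 ]), array([ 0.6708, -0.1241,  0.012 ])]
hood edge [array([ 0.4279, -0.1776,  0.062 ]), array([ 0.743 , -0.1764,  0.062 ])]
```

View pics/w3j.png

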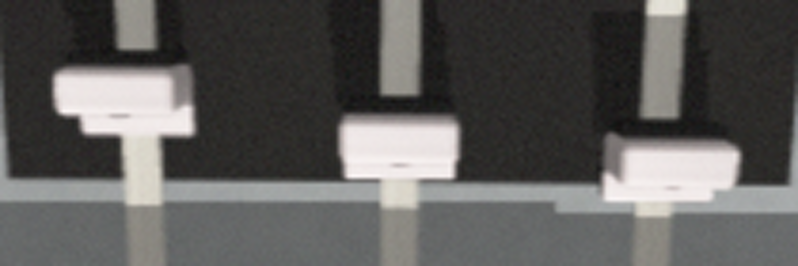

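```bash
python3 -m pendant '0 0 0 -3 -3.8 2 1;0 0 0 -6 -7.6 4 1;0 0 0 -8.7 -7.6 7 1;0 0 0 -8.7 -7.6 11 1;0 0 0 -8.7 -7.6 15 1;0 0 0 -8.7 -7.6 18 1;0 0 0 -8.7 -7.6 20 1;0 0 0 -8.7 -7.6 20.6 1;0 0 0 -8.7 -7.6 20.6 1'; python3 - <<'E'
from h import *
c,im=snap('wrist','w4.png')
snap('scene','s4.png')
E
```

```text
clock: 4.35
ee_pos: [0.4988, -0.0347, 0.0378]
ee_rot: [[1.0, -0.001, -0.004], [-0.001, -1.0, 0.0], [-0.004, -0.0, -1.0]]
ft_force: [-0.3, 0.4, -0.6]
grip_width: 0.004
```

View pics/w4.png

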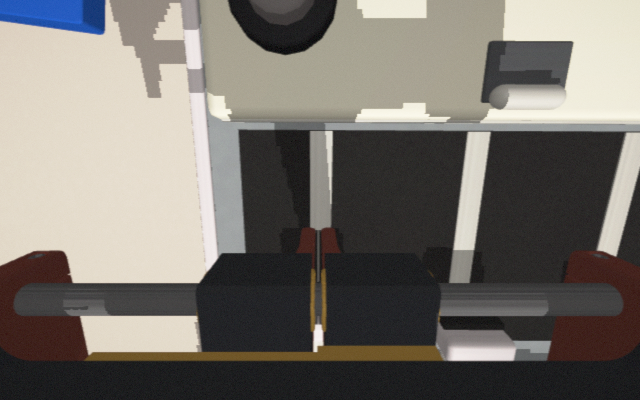

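```bash
python3 -m pendant '0 0 0 0.2 0.8 0 1;0 0 0 0.2 1.5 0 1;0 0 0 0.2 2.2 0 1;0 0 0 0.2 2.9 0 1;0 0 0 0.2 3.6 0 1;0 0 0 0.2 4.2 0 1;0 0 0 0.2 4.8 0 1;0 0 0 0.2 5.3 0 1;0 0 0 0.2 5.8 0 1;0 0 0 0.2 5.8 0 1'; python3 -m pendant '0 0 0 0 0.3 0 1;0 0 0 0 0.6 0 1;0 0 0 0 0.8 0 1;0 0 0 0 0.8 0 1'
```

```text
clock: 5.28
ee_pos: [0.5032, -0.0932, 0.041]
ee_rot: [[1.0, -0.001, 0.003], [-0.001, -1.0, -0.001], [0.003, 0.001, -1.0]]
ft_force: [0.7, -0.5, 0.3]
grip_width: 0.006
clock: 5.62
ee_pos: [0.5028, -0.0946, 0.0408]
ee_rot: [[1.0, -0.004, 0.001], [-0.004, -1.0, 0.007], [0.001, -0.007, -1.0]]
ft_force: [6.9, 48.1, 11.3]
grip_width: 0.006
```

```bash
python3 -m pendant '0 0 0 0 -1.5 0 1;0 0 0 0 -4 0 1;0 0 0 0 -5.8 0 1;0 0 0 4 -5.8 0 1;0 0 0 8 -5.8 0 1;0 0 0 8.4 -5.8 0 1;0 0 0 8.4 -5.8 0 1'; python3 - <<'E'
from h import *
c,im=snap('wrist','w5.png')
E
```

```text
clock: 6.2
ee_pos: [0.5888, -0.0423, 0.0404]
ee_rot: [[1.0, 0.001, 0.004], [0.001, -1.0, -0.001], [0.004, 0.001, -1.0]]
ft_force: [-0.5, 0.0, -0.7]
grip_width: 0.006
```

View pics/w5.png

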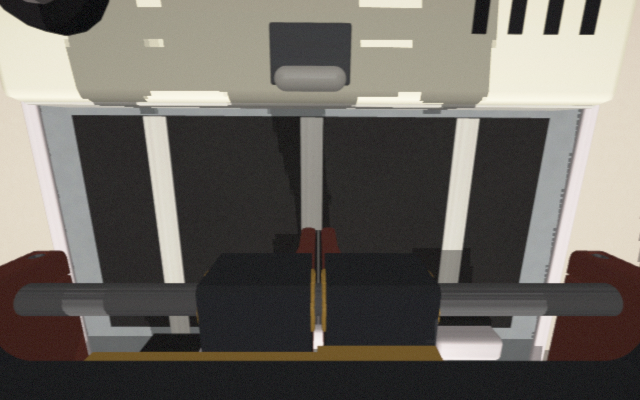

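```bash
python3 -m pendant '0 0 0 -0.2 0.8 0 1;0 0 0 -0.2 1.6 0 1;0 0 0 -0.2 2.3 0 1;0 0 0 -0.2 3 0 1;0 0 0 -0.2 3.7 0 1;0 0 0 -0.2 4.3 0 1;0 0 0 -0.2 4.8 0 1;0 0 0 -0.2 5.1 0 1;0 0 0 -0.2 5.1 0 1'; python3 -m pendant '0 0 0 0 0.15 0 1;0 0 0 0 0.3 0 1;0 0 0 0 0.3 0 1'
```

```text
clock: 7.0
ee_pos: [0.5823, -0.0938, 0.0394]
ee_rot: [[1.0, -0.001, -0.002], [-0.001, -1.0, 0.001], [-0.002, -0.001, -1.0]]
ft_force: [-0.8, 1.1, -0.5]
grip_width: 0.006
clock: 7.25
ee_pos: [0.5824, -0.0944, 0.0395]
ee_rot: [[1.0, -0.002, -0.003], [-0.002, -1.0, 0.003], [-0.003, -0.003, -1.0]]
ft_force: [-2.4, 13.7, 3.5]
grip_width: 0.005
```

```bash
python3 -m pendant '0 0 0 0 -1.5 0 1;0 0 0 0 -4 0 1;0 0 0 0 -4.7 0 1;0 0 0 4 -4.7 0 1;0 0 0 8 -4.7 0 1;0 0 0 8.9 -4.7 0 1;0 0 0 8.9 -4.7 0 1;0 0 0 8.9 -4 0 1; 0 0 0 8.9 -3.2 0 1; 0 0 0 8.9 -2.4 0 1; 0 0 0 8.9 -1.6 0 1; 0 0 0 8.9 -0.9 0 1';python3 -m pendant '0 0 0 0 0.4 0 1;0 0 0 0 0.7 0 1;0 0 0 0 0.7 0 1'
```

```text
clock: 8.25
ee_pos: [0.6711, -0.0874, 0.0392]
ee_rot: [[1.0, -0.001, -0.003], [-0.001, -1.0, 0.001], [-0.003, -0.001, -1.0]]
ft_force: [-1.6, 6.0, -0.1]
grip_width: 0.003
clock: 8.5
ee_pos: [0.6712, -0.0946, 0.0393]
ee_rot: [[1.0, -0.001, -0.003], [-0.001, -1.0, 0.001], [-0.003, -0.001, -1.0]]
ft_force: [-1.5, 2.8, 0.0]
grip_width: 0.005
```

```bash
python3 -m pendant '0 0 0 0 -2 -2 0.5;0 0 0 0 -2 -6 0;0 0 0 0 -2 -10 0;0 0 0 -2 -5 -14 0;0 0 0 -4 -9 -17 0;0 0 0 -6 -13 -20 0;0 0 0 -8 -17 -22 0;0 0 0 -10 -21 -24 0;0 0 0 -12 -25 -24 0;0 0 0 -14 -29 -24 0;0 0 0 -16 -32 -24 0;0 0 0 -17 -36 -24 0'; python3 -m pendant '0 0 0 0 -3 0 0; 0 0 0 0 -3 0 0;0 0 0 0 -3 0 0';python3 - <<'E'
from h import *
st()
c,im=snap('wrist','w6.png')
E
```

```text
clock: 9.5
ee_pos: [0.5191, 0.2236, 0.2788]
ee_rot: [[1.0, -0.001, 0.001], [-0.001, -1.0, -0.0], [0.001, 0.0, -1.0]]
ft_force: [1.0, 0.3, -0.0]
grip_width: 0.877
clock: 9.75
ee_pos: [0.5202, 0.2538, 0.2779]
ee_rot: [[1.0, 0.003, 0.001], [0.003, -1.0, -0.0], [0.001, 0.0, -1.0]]
ft_force: [-0.7, -1.2, -0.1]
grip_width: 0.997
t 9.75 pos [0.5202 0.2538 0.2779] R [[1.0, 0.003, 0.001], [0.003, -1.0, -0.0], [0.001, 0.0, -1.0]] F [-0.7 -1.2 -0.1] g 0.997
```

View pics/w6.png

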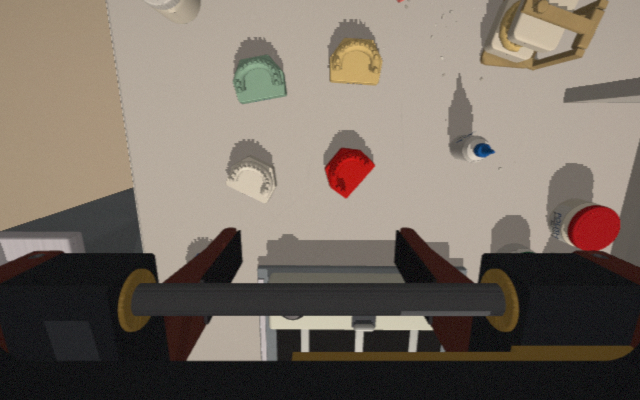

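```bash
python3 - <<'E'
from h import *
im=cv2.imread('pics/w6.png'); crop(im,215,25,395,215,3.1,'w6c.png')
E
```

```text
(no output)
```

View pics/w6c.png

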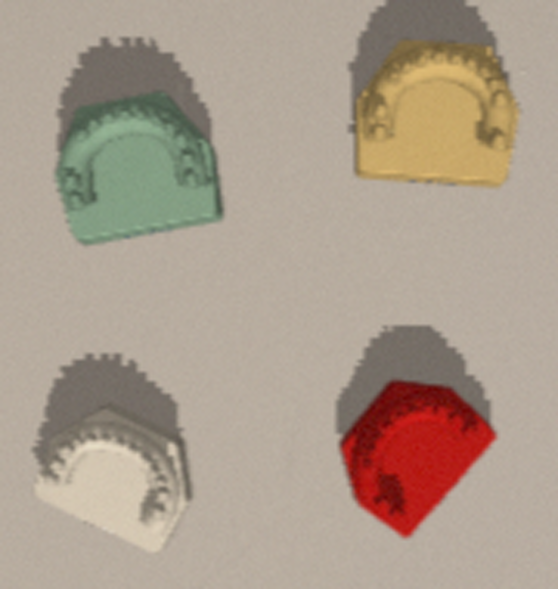

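```bash
python3 - <<'E'
from h import *
c=env.calibration('wrist')
f=lambda u,v:(215+u/3.1,25+v/3.1)
for n,a,b,z in [('yellow',(357,179),(502,187),.004),('green',(82,244),(221,217),.004),('white',(36,492),(157,552),.016)]:
    A=p2w(c,*f(*a),z)[:2];B=p2w(c,*f(*b),z)[:2];d=(B-A);L=np.hypot(*d);d/=L;nrm=np.array([-d[1],d[0]])
    print(n,A.round(4),B.round(4),'L',L.round(4),'ang rear edge',np.degrees(np.arctan2(d[1],d[0])).round(1),'center',((A+B)/2+nrm*.0255).round(4))
E
```

```text
yellow [0.5369 0.3717] [0.5975 0.3687] L 0.0607 ang rear edge -2.9 center [0.5685 0.3957]
green [0.4206 0.3457] [0.4798 0.3566] L 0.0602 ang rear edge 10.5 center [0.4456 0.3762]
white [0.3971 0.2412] [0.449  0.2141] L 0.0586 ang rear edge -27.5 center [0.4348 0.2502]
```

```bash
python3 -m pendant '0 0 -0.12 -2 0.4 2 0;0 0 -0.24 -4 0.4 4 0;0 0 -0.36 -6 0.4 6 0;0 0 -0.48 -8.5 0.4 8 0;0 0 -0.6 -8.5 0.4 10 0;0 0 -0.72 -8.5 0.4 11 0;0 0 -0.84 -8.5 0.4 11 0;0 0 -0.96 -8.5 0.4 11 0;0 0 -1.09 -8.5 0.4 11 0;0 0 -1.09 -8.5 0.4 11 0;0 0 -1.09 -8.5 0.4 11 0'; python3 - <<'E'
from h import *
st()
c,im=snap('wrist','w7.png')
for n,p in [('c',(.4348,.2502,.016)),]: print(w2p(c,p))
E
```

```text
clock: 10.72
ee_pos: [0.4358, 0.248, 0.1677]
ee_rot: [[0.467, 0.884, -0.0], [0.884, -0.467, -0.0], [-0.0, 0.0, -1.0]]
ft_force: [-0.0, -0.2, -0.3]
grip_width: 0.995
t 10.72 pos [0.4358 0.248  0.1677] R [[0.467, 0.884, -0.0], [0.884, -0.467, -0.0], [-0.0, 0.0, -1.0]] F [-0.  -0.2 -0.3] g 0.995
[320.24833526 191.29855407]
```

View pics/w7.png

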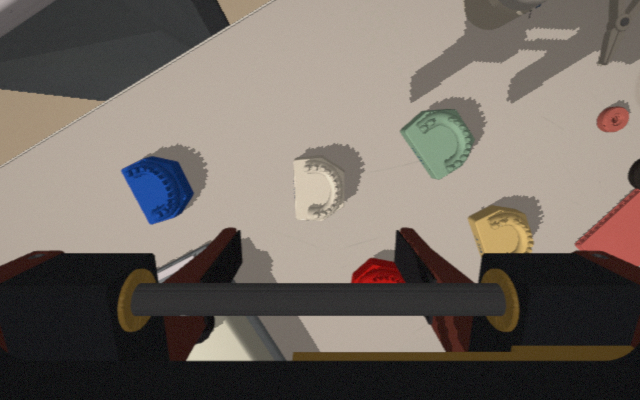

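```bash
python3 - <<'E'
from h import *
im=cv2.imread('pics/w7.png'); crop(im,270,140,370,235,6,'w7c.png')
E
```

```text
(no output)
```

View pics/w7c.png

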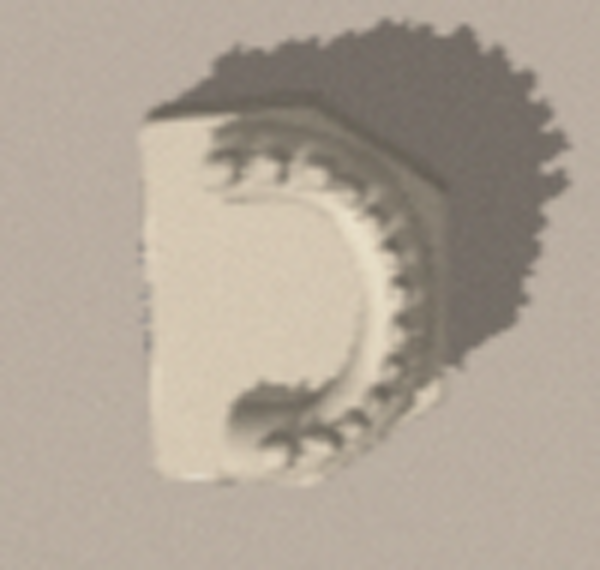

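```bash
python3 - <<'E'
from h import *
s=env.get_state();c=env.calibration('wrist')
f=lambda u,v:(270+u/6,140+v/6)
P=[p2w(c,*f(*q),z) for q,z in [((143,125),.016),((157,470),.016),((443,190),.014),((440,365),.014)]]
for p in P: print(p.round(4))
ce=(P[0]+P[1])/4+(P[2]+P[3])/4;print('c',ce, np.linalg.norm((P[0]+P[1]-P[2]-P[3])/2), np.linalg.norm(P[0]-P[1]))
print('tool shift',(s['ee_rot'].T@(ce-s['ee_pos'])).round(4))
E
```

```text
[0.3959 0.2418 0.016 ]
[0.4483 0.2156 0.016 ]
[0.4285 0.2802 0.014 ]
[0.4548 0.2664 0.014 ]
c [0.43188787 0.25101323 0.015     ] 0.04868933085482447 0.05855935532741813
tool shift [ 0.0006 -0.0048  0.1528]
```

```bash
python3 -m pendant '0 0 -0.03 0 -0.4 4 0;0 0 -0.03 0 -0.4 8 0;0 0 -0.03 0 -0.4 11 0;0 0 -0.03 0 -0.4 13 0;0 0 -0.03 0 -0.4 14.5 0;0 0 -0.03 0 -0.4 14.5 0;0 0 -0.03 0 -0.4 14.5 0.5;0 0 -0.03 0 -0.4 14.5 0.7;0 0 -0.03 0 -0.4 14.5 0.7;0 0 -0.03 0 -0.4 14.5 0.7;0 0 -0.03 0 -0.4 14.5 0.7' 30; python3 -m pendant '0 0 0 0 0 -0.3 0.7;0 0 0 0 0 -2 0.7;0 0 0 0 0 -6 0.7;0 0 0 0 0 -10 0.7;0 0 0 0 0 -13 0.7; 0 0 0 0 0 -13 0.7'; python3 - <<'E'
from h import *
st()
c,im=snap('wrist','w8.png')
E
```

```text
clock: 11.68
ee_pos: [0.4322, 0.2514, 0.0234]
ee_rot: [[0.436, 0.9, 0.001], [0.9, -0.436, 0.001], [0.001, 0.001, -1.0]]
ft_force: [-0.9, -0.8, 0.7]
grip_width: 0.662
clock: 12.18
ee_pos: [0.4349, 0.253, 0.1586]
ee_rot: [[0.436, 0.9, 0.009], [0.9, -0.436, 0.005], [0.008, 0.006, -1.0]]
ft_force: [1.6, -0.1, 0.0]
grip_width: 0.561
t 12.18 pos [0.4349 0.253  0.1586] R [[0.436, 0.9, 0.009], [0.9, -0.436, 0.005], [0.008, 0.006, -1.0]] F [ 1.6 -0.1  0. ] g 0.561
```

View pics/w8.png

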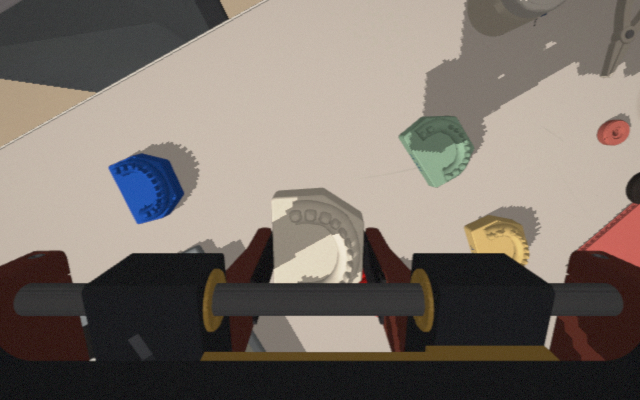

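```bash
python3 -m pendant '0 0 -0.06 -2.9 2.3 0 0.7;0 0 -0.12 -5.9 4.7 0 0.7;0 0 -0.18 -8.8 7.0 0 0.7;0 0 -0.24 -11.8 9.4 0 0.7;0 0 -0.3 -14.7 11.7 0 0.7;0 0 -0.36 -17.7 14.1 0 0.7;0 0 -0.45 -20.6 16.4 0 0.7;0 0 -0.45 -23.6 18.8 0 0.7;0 0 -0.45 -23.6 18.8 0 0.7;0 0 -0.45 -23.6 18.8 0 0.7'; python3 - <<'E'
from h import *
st()
c,im=snap('wrist','w9.png')
for b in [(.501,-.151),(.501,-.111),(.501,.029),(.501,-.041)]: print(b,w2p(c,(*b,.012)))
E
```

```text
clock: 13.07
ee_pos: [0.4975, -0.0447, 0.1514]
ee_rot: [[0.005, 1.0, -0.002], [1.0, -0.005, 0.0], [0.0, -0.002, -1.0]]
ft_force: [-0.1, -0.0, -0.5]
grip_width: 0.562
t 13.07 pos [ 0.4975 -0.0447  0.1514] R [[0.005, 1.0, -0.002], [1.0, -0.005, 0.0], [0.0, -0.002, -1.0]] F [-0.1 -0.  -0.5] g 0.562
(0.501, -0.151) [208.99185089 200.86682536]
(0.501, -0.111) [250.47293928 200.69489481]
(0.501, 0.029) [395.72639248 200.09284923]
(0.501, -0.041) [323.08612006 200.39392816]
```

View pics/w9.png

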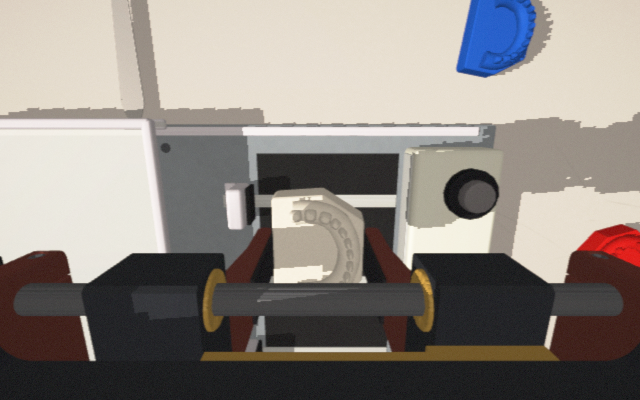

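```bash
python3 - <<'E'
from h import *
c=env.calibration('wrist')
print(p2w(c,274,193,.145),p2w(c,320,188,.145))
E
```

```text
[ 0.46419556 -0.06702254  0.145     ] [ 0.46165972 -0.04360429  0.145     ]
```

```bash
python3 -m pendant '0 0 0 0.35 0.35 3 0.7;0 0 0 0.35 0.35 6 0.7;0 0 0 0.35 0.35 8.5 0.7;0 0 0 0.35 0.35 10.2 0.7;0 0 0 0.35 0.35 11 0.7;0 0 0 0.35 0.35 11.4 0.7;0 0 0 0.35 0.35 11.5 0.7;0 0 0 0.35 0.35 11.5 0.7;0 0 0 0.35 0.35 11.5 0.7'; python3 - <<'E'
from h import *
st()
c,im=snap('wrist','w10.png')
E
```

```text
clock: 13.87
ee_pos: [0.5017, -0.0385, 0.0383]
ee_rot: [[-0.001, 1.0, 0.0], [1.0, 0.001, 0.0], [0.0, 0.0, -1.0]]
ft_force: [-0.1, 0.4, -0.5]
grip_width: 0.563
t 13.87 pos [ 0.5017 -0.0385  0.0383] R [[-0.001, 1.0, 0.0], [1.0, 0.001, 0.0], [0.0, 0.0, -1.0]] F [-0.1  0.4 -0.5] g 0.563
```

View pics/w10.png

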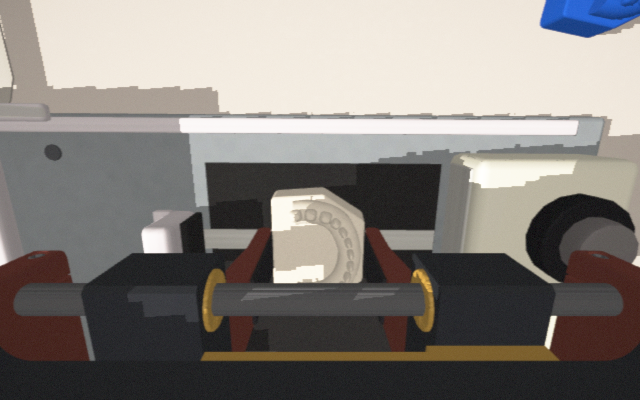

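```bash
python3 -m pendant '0 0 0 -0.2 0 0.15 0.7;0 0 0 -0.2 0 0.25 0.7;0 0 0 -0.2 0 0.25 0.7;0 0 0 -0.2 0 0.25 0.4;0 0 0 -0.2 0 0.25 0.1;0 0 0 -0.2 0 0.25 0.05;0 0 0 -0.2 0 0.25 0.05;0 0 0 -0.2 0 0.25 0.05;0 0 0 -0.2 0 0.25 0.05';python3 -m pendant '0 0 0 0 0 -1 0.05;0 0 0 0 0 -3 0.05;0 0 0 0 0 -6 0.05;0 0 0 -3 0 -8.5 1;0 0 0 -6 0 -8.5 1;0 0 0 -7 0 -8.5 1;0 0 0 -7 0 -8.5 1;0 0 0 -7 0 -8.5 1;0 0 0 -7 0 -8.5 1;0 0 0 -7 0 -8.5 1'; python3 - <<'E'
from h import *
st()
c,im=snap('wrist','w11.png')
E
```

```text
clock: 14.67
ee_pos: [0.5017, -0.0417, 0.035]
ee_rot: [[0.001, 1.0, -0.0], [1.0, -0.001, 0.0], [0.0, -0.0, -1.0]]
ft_force: [1.0, 0.1, 0.6]
grip_width: 0.927
clock: 15.5
ee_pos: [0.5011, -0.1105, 0.1196]
ee_rot: [[-0.0, 1.0, -0.002], [1.0, 0.0, 0.001], [0.001, -0.002, -1.0]]
ft_force: [0.5, 0.1, -0.4]
grip_width: 0.459
t 15.5 pos [ 0.5011 -0.1105  0.1196] R [[-0.0, 1.0, -0.002], [1.0, 0.0, 0.001], [0.001, -0.002, -1.0]] F [ 0.5  0.1 -0.4] g 0.459
```

View pics/w11.png

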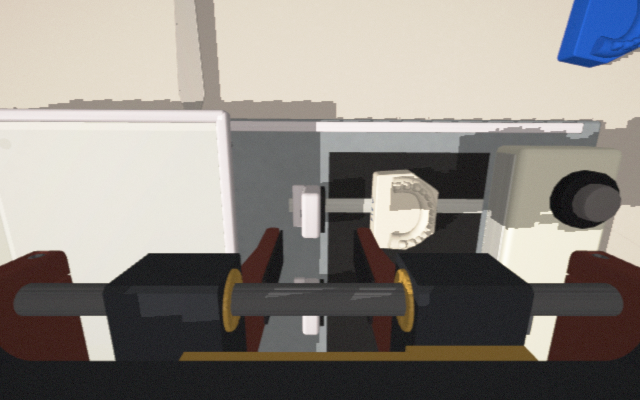

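```bash
python3 - <<'E'
from h import *
c=env.calibration('wrist')
print('foot',[p2w(c,291,205,z)[1].round(4) for z in (.012,.02,.047)],'block rear top',p2w(c,303,205,.047)[1],'front',p2w(c,322,205,.047)[1],'hood',p2w(c,229,205,.062)[1],p2w(c,218,205,.062)[1])
E
```

```text
foot [np.float64(-0.1349), np.float64(-0.1341), np.float64(-0.1317)] block rear top -0.12281329553124881 front -0.10875494897115313 hood -0.17302268253357383 -0.18059697289451687
```

```bash
python3 -m pendant '0 0 0 -2.1 0 0 1;0 0 0 -4.15 0 0 1;0 0 0 -4.15 0 0 1;0 0 0 -4.15 0 2 1;0 0 0 -4.15 0 4.5 1;0 0 0 -4.15 0 6.5 1;0 0 0 -4.15 0 7.6 1;0 0 0 -4.15 0 7.9 1;0 0 0 -4.15 0 7.9 1'; python3 - <<'E'
from h import *
st()
c,im=snap('wrist','w12.png')
E
```

```text
clock: 16.3
ee_pos: [0.5012, -0.1523, 0.0405]
ee_rot: [[0.0, 1.0, -0.002], [1.0, -0.0, 0.001], [0.001, -0.002, -1.0]]
ft_force: [0.2, -0.3, 0.2]
grip_width: 0.005
t 16.3 pos [ 0.5012 -0.1523  0.0405] R [[0.0, 1.0, -0.002], [1.0, -0.0, 0.001], [0.001, -0.002, -1.0]] F [ 0.2 -0.3  0.2] g 0.005
```

View pics/w12.png

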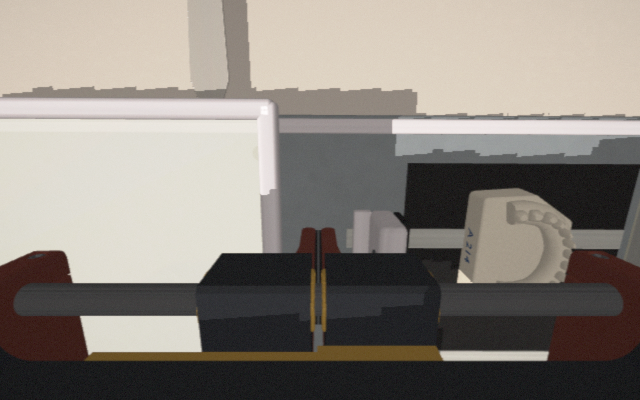

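```bash
python3 -m pendant '0 0 0 1 0 0 1;0 0 0 1.8 0 0 1;0 0 0 2.6 0 0 1;0 0 0 3.4 0 0 1;0 0 0 4.2 0 0 1;0 0 0 5 0 0 1;0 0 0 5.8 0 0 1;0 0 0 6.6 0 0 1;0 0 0 7.3 0 0 1;0 0 0 8 0 0 1;0 0 0 8.5 0 0 1;0 0 0 8.5 0 0 1';python3 - <<'E'
from h import *
st()
c,im=snap('wrist','w13.png')
E
```

```text
clock: 17.35
ee_pos: [0.5024, -0.0671, 0.042]
ee_rot: [[-0.0, 1.0, 0.002], [1.0, 0.0, -0.0], [-0.0, 0.002, -1.0]]
ft_force: [-1.3, 0.7, 1.0]
grip_width: 0.005
t 17.35 pos [ 0.5024 -0.0671  0.042 ] R [[-0.0, 1.0, 0.002], [1.0, 0.0, -0.0], [-0.0, 0.002, -1.0]] F [-1.3  0.7  1. ] g 0.005
```

View pics/w13.png

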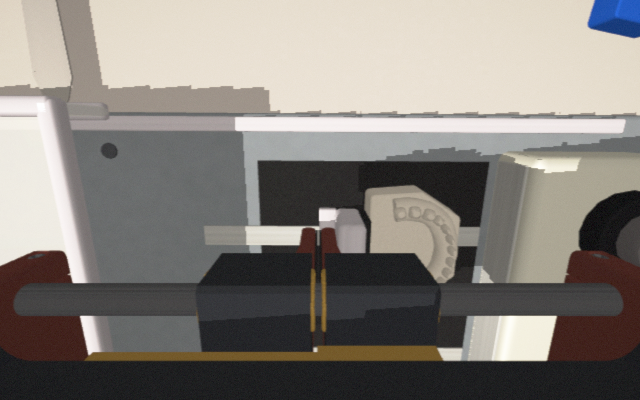

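```bash
python3 -m pendant '0 0 0 0.5 0 0 1;0 0 0 1 0 0 1;0 0 0 1 0 0 1'; python3 -m pendant '0 0 0 0.3 0 0 1;0 0 0 0.5 0 0 1;0 0 0 0.5 0 0 1'
```

```text
clock: 17.65
ee_pos: [0.502, -0.0576, 0.0416]
ee_rot: [[0.001, 1.0, 0.001], [1.0, -0.001, -0.0], [-0.0, 0.001, -1.0]]
ft_force: [0.8, -0.5, 0.3]
grip_width: 0.006
clock: 17.9
ee_pos: [0.5019, -0.0531, 0.0414]
ee_rot: [[0.001, 1.0, 0.0], [1.0, -0.001, -0.0], [-0.0, 0.0, -1.0]]
ft_force: [0.2, -2.5, 1.3]
grip_width: 0.004
```

```bash
python3 -m pendant '0 0 0 0.15 0 0 1;0 0 0 0.3 0 0 1;0 0 0 0.3 0 0 1'; python3 -m pendant '0 0 0 0.15 0 0 1;0 0 0 0.2 0 0 1;0 0 0 0.2 0 0 1'
```

```text
clock: 18.15
ee_pos: [0.502, -0.0502, 0.0414]
ee_rot: [[0.001, 1.0, 0.0], [1.0, -0.001, -0.0], [-0.0, 0.0, -1.0]]
ft_force: [-0.3, -4.3, 2.9]
grip_width: -0.0
clock: 18.4
ee_pos: [0.502, -0.0483, 0.0414]
ee_rot: [[0.001, 1.0, 0.0], [1.0, -0.001, -0.0], [-0.0, 0.0, -1.0]]
ft_force: [-0.1, -4.8, 3.5]
grip_width: 0.003
```

```bash
python3 -m pendant '0 0 0 0.1 0 0 1;0 0 0 0.2 0 0 1;0 0 0 0.2 0 0 1'; python3 -m pendant '0 0 0 0.1 0 0 1;0 0 0 0.2 0 0 1;0 0 0 0.2 0 0 1';python3 - <<'E'
from h import *
st()
c,im=snap('wrist','w14.png')
E
```

```text
clock: 18.65
ee_pos: [0.502, -0.0462, 0.0414]
ee_rot: [[0.001, 1.0, 0.0], [1.0, -0.001, -0.0], [-0.0, 0.0, -1.0]]
ft_force: [0.3, -4.8, 3.4]
grip_width: 0.005
clock: 18.9
ee_pos: [0.502, -0.0442, 0.0414]
ee_rot: [[0.001, 1.0, 0.0], [1.0, -0.001, -0.0], [-0.0, 0.0, -1.0]]
ft_force: [0.9, -3.9, 3.3]
grip_width: 0.003
t 18.9 pos [ 0.502  -0.0442  0.0414] R [[0.001, 1.0, 0.0], [1.0, -0.001, -0.0], [-0.0, 0.0, -1.0]] F [ 0.9 -3.9  3.3] g 0.003
```

View pics/w14.png

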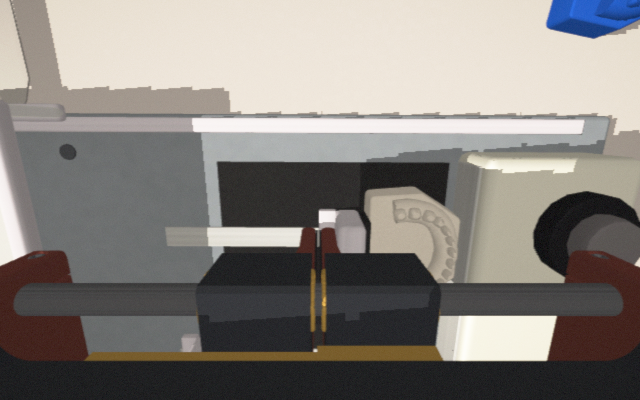

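```bash
python3 -m pendant '0 0 0 0.1 0 0 1;0 0 0 0.2 0 0 1;0 0 0 0.2 0 0 1'; python3 -m pendant '0 0 0 0.1 0 0 1;0 0 0 0.2 0 0 1;0 0 0 0.2 0 0 1'
```

```text
clock: 19.2
ee_pos: [0.502, -0.0427, 0.0414]
ee_rot: [[0.0, 1.0, 0.0], [1.0, -0.0, -0.001], [-0.001, 0.0, -1.0]]
ft_force: [-0.8, -9.4, 3.4]
grip_width: 0.004
clock: 19.45
ee_pos: [0.5021, -0.0423, 0.0414]
ee_rot: [[-0.0, 1.0, 0.001], [1.0, 0.0, -0.003], [-0.003, 0.001, -1.0]]
ft_force: [-1.3, -23.8, 4.3]
grip_width: 0.007
```

```bash
python3 -m pendant '0 0 0 -0.5 0 0 1;0 0 0 -2 0 0 1;0 0 0 -3 0 -3 1;0 0 0 -3 0 -7 1;0 0 0 -3 0 -11 0.5;0 0 0 -1 0 -14 0;0 0 0 -1 0 -14 0'; python3 - <<'E'
from h import *
st()
c,im=snap('wrist','w15.png')
crop(im,150,100,550,300,2,'w15c.png')
E
```

```text
clock: 20.03
ee_pos: [0.5045, -0.0486, 0.1865]
ee_rot: [[0.001, 1.0, 0.008], [1.0, -0.001, 0.0], [0.0, 0.008, -1.0]]
ft_force: [-0.6, -0.5, 0.9]
grip_width: 0.193
t 20.03 pos [ 0.5045 -0.0486  0.1865] R [[0.001, 1.0, 0.008], [1.0, -0.001, 0.0], [0.0, 0.008, -1.0]] F [-0.6 -0.5  0.9] g 0.193
```

View pics/w15c.png

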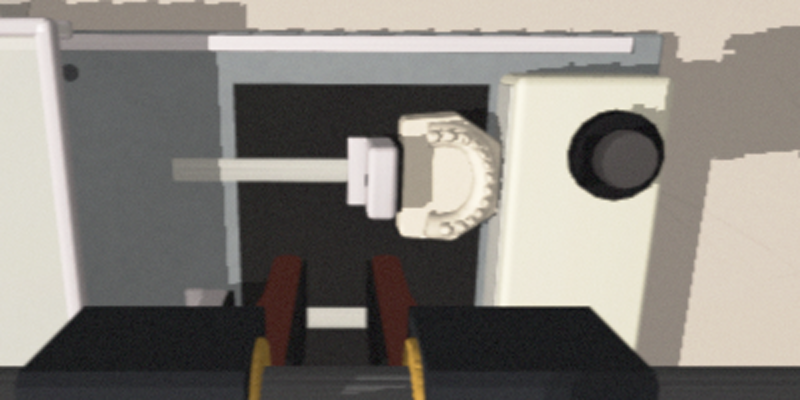

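```bash
python3 -m pendant '0 0 0.05 4 0.6 0 0;0 0 0.05 8 1.2 0 0;0 0 0.05 12 1.8 0 0;0 0 0.05 16 2.4 0 0;0 0 0.05 20 3 0 0;0 0 0.05 24 3.6 0 0;0 0 0.05 28 4.2 0 0;0 0 0.05 32 4.8 0 0;0 0 0.05 36 5.4 0 0;0 0 0.05 40 6 0 0;0 0 0.05 44.4 6.4 0 0;0 0 0.05 44.4 6.4 0 0'; python3 -m pendant '0 0 0 0 0 2 0;0 0 0 0 0 2 0';python3 - <<'E'
from h import *
st()
c,im=snap('wrist','w16.png')
E
```

```text
clock: 21.08
ee_pos: [0.5653, 0.3999, 0.1788]
ee_rot: [[0.047, 0.999, -0.001], [0.999, -0.047, 0.002], [0.002, -0.001, -1.0]]
ft_force: [-1.4, -0.9, -0.2]
grip_width: 0.998
clock: 21.25
ee_pos: [0.5633, 0.393, 0.1558]
ee_rot: [[0.049, 0.999, -0.007], [0.999, -0.049, -0.004], [-0.005, -0.007, -1.0]]
ft_force: [-1.3, -0.9, -1.2]
grip_width: 1.001
t 21.25 pos [0.5633 0.393  0.1558] R [[0.049, 0.999, -0.007], [0.999, -0.049, -0.004], [-0.005, -0.007, -1.0]] F [-1.3 -0.9 -1.2] g 1.001
```

View pics/w16.png

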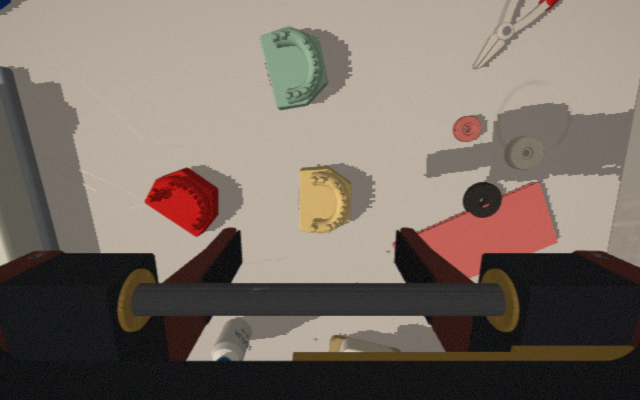

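```bash
python3 - <<'E'
from h import *
s=env.get_state();c=env.calibration('wrist')
im=cv2.imread('pics/w16.png'); crop(im,280,150,370,250,6,'w16c.png')
P=[p2w(c,*q,z) for q,z in [((299.5,168),.016),((300.5,233),.016),((351,183),.014),((351,214),.014)]]
for p in P: print(p.round(4))
ce=(P[0]+P[1])/4+(P[2]+P[3])/4;print('c',ce, np.linalg.norm((P[0]+P[1]-P[2]-P[3])/2), np.linalg.norm(P[0]-P[1]))
print('tool shift',(s['ee_rot'].T@(ce-s['ee_pos'])).round(4))
E
```

```text
[0.5347 0.3746 0.016 ]
[0.5995 0.3715 0.016 ]
[0.5518 0.4231 0.014 ]
[0.5828 0.4224 0.014 ]
c [0.56722737 0.39791238 0.015     ] 0.04972040422316068 0.06491447214013521
tool shift [0.0062 0.0041 0.1422]
```

View pics/w16c.png

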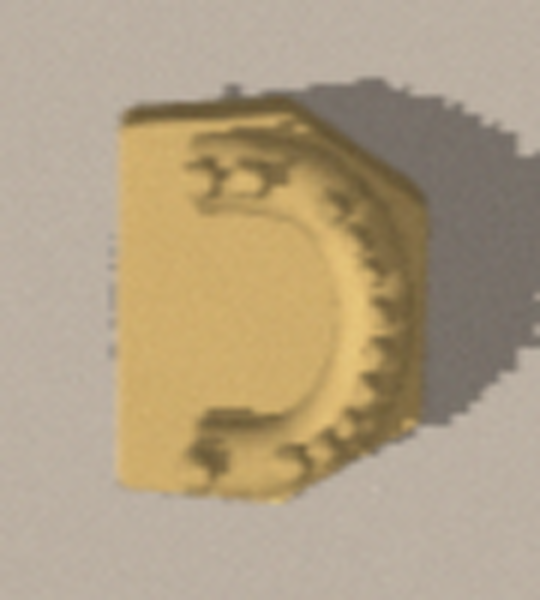

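```bash
python3 -m pendant '0 0 0 0 0 0 0;0 0 0 0 0 0 0;0 0 0 0 0 0 0'; python3 - <<'E'
from h import *
s=st()
print((s['ee_rot'].T@(np.array([.5672,.3979,.0225])-s['ee_pos'])).round(4))
E
```

```text
clock: 21.55
ee_pos: [0.5665, 0.3933, 0.1618]
ee_rot: [[0.052, 0.999, 0.0], [0.999, -0.052, 0.0], [0.0, 0.0, -1.0]]
ft_force: [0.3, -0.3, -0.8]
grip_width: 1.002
t 21.55 pos [0.5665 0.3933 0.1618] R [[0.052, 0.999, 0.0], [0.999, -0.052, 0.0], [0.0, 0.0, -1.0]] F [ 0.3 -0.3 -0.8] g 1.002
[0.0045 0.0004 0.1393]
```

```bash
python3 -m pendant '0 0 0 0.45 0 4 0;0 0 0 0.45 0 8 0;0 0 0 0.45 0 11 0;0 0 0 0.45 0 13 0;0 0 0 0.45 0 13.9 0;0 0 0 0.45 0 13.9 0;0 0 0 0.45 0 13.9 0.7;0 0 0 0.45 0 13.9 0.7;0 0 0 0.45 0 13.9 0.7;0 0 0 0.45 0 13.9 0.7;0 0 0 0.45 0 13.9 0.7;0 0 0 0.45 0 13.9 0.7' 30; python3 -m pendant '0 0 0 0 0 0 0.7;0 0 0 0 0 0 0.7;0 0 0 0 0 -0.3 0.7;0 0 0 0 0 -2 0.7;0 0 0 0 0 -6 0.7;0 0 0 0 0 -10 0.7;0 0 0 0 0 -13 0.7; 0 0 0 0 0 -13 0.7; 0 0 0 0 0 -13 0.7'; python3 - <<'E'
from h import *
st()
c,im=snap('wrist','w17.png')
E
```

```text
clock: 22.55
ee_pos: [0.5666, 0.3985, 0.0228]
ee_rot: [[0.051, 0.999, 0.001], [0.999, -0.051, 0.0], [0.0, 0.001, -1.0]]
ft_force: [-0.6, 0.8, -0.7]
grip_width: 0.584
clock: 23.3
ee_pos: [0.5676, 0.3992, 0.1558]
ee_rot: [[0.051, 0.999, 0.004], [0.999, -0.051, 0.003], [0.003, 0.004, -1.0]]
ft_force: [-0.9, 0.8, -0.5]
grip_width: 0.564
t 23.3 pos [0.5676 0.3992 0.1558] R [[0.051, 0.999, 0.004], [0.999, -0.051, 0.003], [0.003, 0.004, -1.0]] F [-0.9  0.8 -0.5] g 0.564
```

View pics/w17.png

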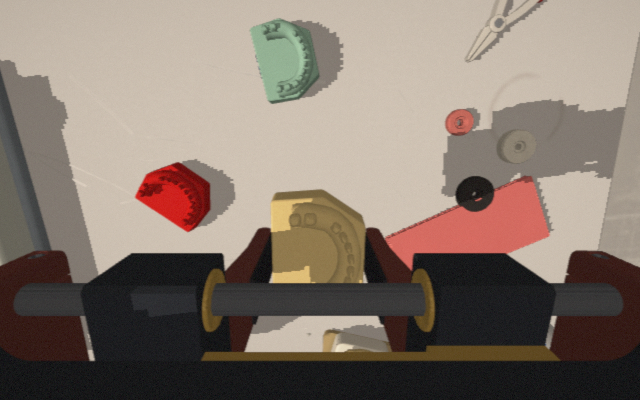

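```bash
python3 -m pendant '0 0 -0.01 -2.5 0.7 0 0.7;0 0 -0.02 -6 1.8 0 0.7;0 0 -0.03 -10 2.9 0 0.7;0 0 -0.04 -14 4.0 0 0.7;0 0 -0.051 -18 5.2 0 0.7;0 0 -0.051 -22 6.4 0 0.7;0 0 -0.051 -26 7.6 0 0.7;0 0 -0.051 -30 8.7 0 0.7;0 0 -0.051 -34 9.9 0 0.7;0 0 -0.051 -38 11 0 0.7;0 0 -0.051 -41.5 12.1 0 0.7;0 0 -0.051 -43.5 12.6 0 0.7'; python3 -m pendant '0 0 0 0 0 2 0.7;0 0 0 0 0 3 0.7;0 0 0 0 0 3 0.7;0 0 0 0 0 3 0.7'; python3 - <<'E'
from h import *
s=st()
print((s['ee_rot'].T@(np.array([.671,-.0415,.0365])-s['ee_pos'])).round(4))
c,im=snap('wrist','w18.png')
print(w2p(c,(.671,-.1,.012)))
E
```

```text
clock: 24.35
ee_pos: [0.6695, -0.0465, 0.1502]
ee_rot: [[0.002, 1.0, -0.003], [1.0, -0.002, -0.0], [-0.0, -0.003, -1.0]]
ft_force: [-0.0, 0.3, -1.1]
grip_width: 0.564
clock: 24.68
ee_pos: [0.6685, -0.0417, 0.1203]
ee_rot: [[-0.001, 1.0, -0.004], [1.0, 0.001, 0.0], [0.0, -0.004, -1.0]]
ft_force: [1.6, 0.1, -0.3]
grip_width: 0.563
t 24.68 pos [ 0.6685 -0.0417  0.1203] R [[-0.001, 1.0, -0.004], [1.0, 0.001, 0.0], [0.0, -0.004, -1.0]] F [ 1.6  0.1 -0.3] g 0.563
[0.0001 0.0029 0.0837]
[251.78523714 208.06276782]
```

View pics/w18.png

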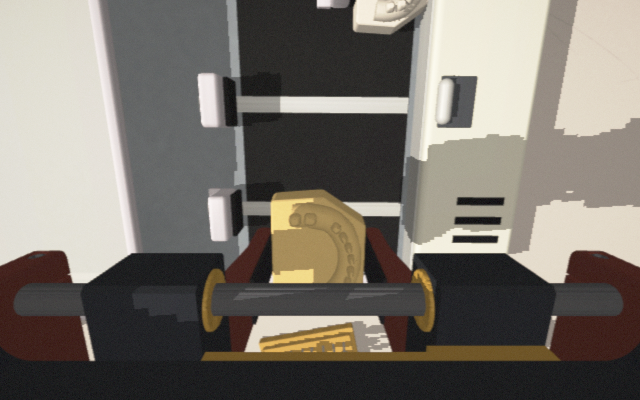

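```bash
python3 -m pendant '0 0 0 0 0.2 3 0.7;0 0 0 0 0.2 5.5 0.7;0 0 0 0 0.2 7.2 0.7;0 0 0 0 0.2 8 0.7;0 0 0 0 0.2 8.4 0.7;0 0 0 0 0.2 8.4 0.7;0 0 0 0 0.2 8.4 0.7;0 0 0 0 0.2 8.4 0.7'; python3 - <<'E'
from h import *
c,im=snap('wrist','w19.png')
E
```

```text
clock: 25.4
ee_pos: [0.6732, -0.0424, 0.0398]
ee_rot: [[-0.0, 1.0, 0.002], [1.0, 0.0, -0.0], [-0.0, 0.002, -1.0]]
ft_force: [0.4, -0.2, -1.6]
grip_width: 0.567
```

View pics/w19.png

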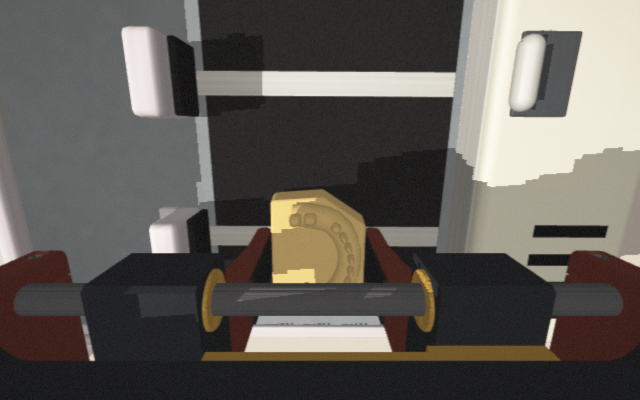

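```bash
python3 -m pendant '0 0 0 0 -0.15 0.2 0.7;0 0 0 0 -0.15 0.45 0.7;0 0 0 0 -0.15 0.45 0.7;0 0 0 0 -0.15 0.45 0.7;0 0 0 0 -0.15 0.45 0.4;0 0 0 0 -0.15 0.45 0.1;0 0 0 0 -0.15 0.45 0.05;0 0 0 0 -0.15 0.45 0.05;0 0 0 0 -0.15 0.45 0.05;0 0 0 0 -0.15 0.45 0.05';python3 -m pendant '0 0 0 0 0 -1 0.05;0 0 0 0 0 -3 0.05;0 0 0 0 0 -6 0.05;0 0 0 -3 0 -8.5 1;0 0 0 -6 0 -8.5 1;0 0 0 -9 0 -8.5 1;0 0 0 -11 0 -8.5 1;0 0 0 -11 0 -8.5 1;0 0 0 -11 0 -8.5 1;0 0 0 -11 0 -8.5 1'; python3 - <<'E'
from h import *
st()
c,im=snap('wrist','w20.png')
E
```

```text
clock: 26.28
ee_pos: [0.6705, -0.0425, 0.0336]
ee_rot: [[-0.0, 1.0, -0.0], [1.0, 0.0, 0.0], [0.0, -0.0, -1.0]]
ft_force: [0.0, 0.0, 0.3]
grip_width: 0.93
clock: 27.12
ee_pos: [0.6705, -0.1519, 0.119]
ee_rot: [[-0.0, 1.0, -0.0], [1.0, 0.0, 0.0], [0.0, -0.0, -1.0]]
ft_force: [-0.7, 0.1, 0.6]
grip_width: 0.451
t 27.12 pos [ 0.6705 -0.1519  0.119 ] R [[-0.0, 1.0, -0.0], [1.0, 0.0, 0.0], [0.0, -0.0, -1.0]] F [-0.7  0.1  0.6] g 0.451
```

View pics/w20.png

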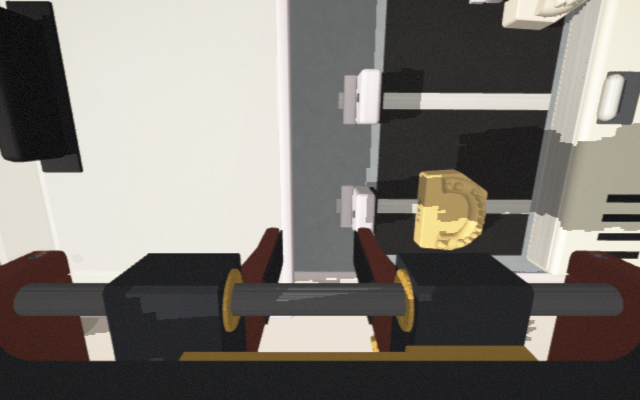

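```bash
python3 -m pendant '0 0 0 0 0 0 1;0 0 0 0 0 0 1;0 0 0 0 0 0 1;0 0 0 0 0 0 1;0 0 0 0 0 2.5 1;0 0 0 0 0 5 1;0 0 0 0 0 7 1;0 0 0 0 0 7.7 1;0 0 0 0 0 7.7 1;0 0 0 0 0 7.7 1'; python3 -m pendant '0 0 0 1 0 0 1;0 0 0 1.8 0 0 1;0 0 0 2.6 0 0 1;0 0 0 3.4 0 0 1;0 0 0 4.2 0 0 1;0 0 0 5 0 0 1;0 0 0 5.8 0 0 1;0 0 0 6.6 0 0 1;0 0 0 7.4 0 0 1;0 0 0 8.2 0 0 1;0 0 0 9 0 0 1;0 0 0 9.5 0 0 1';python3 - <<'E'
from h import *
st()
c,im=snap('wrist','w21.png')
E
```

```text
clock: 28.0
ee_pos: [0.6709, -0.1524, 0.042]
ee_rot: [[-0.0, 1.0, -0.0], [1.0, 0.0, 0.0], [0.0, -0.0, -1.0]]
ft_force: [-0.4, -1.1, 0.4]
grip_width: 0.007
clock: 29.0
ee_pos: [0.672, -0.0569, 0.0433]
ee_rot: [[-0.001, 1.0, 0.003], [1.0, 0.001, -0.001], [-0.001, 0.003, -1.0]]
ft_force: [1.9, -6.0, 2.9]
grip_width: 0.008
t 29.0 pos [ 0.672  -0.0569  0.0433] R [[-0.001, 1.0, 0.003], [1.0, 0.001, -0.001], [-0.001, 0.003, -1.0]] F [ 1.9 -6.   2.9] g 0.008
```

View pics/w21.png

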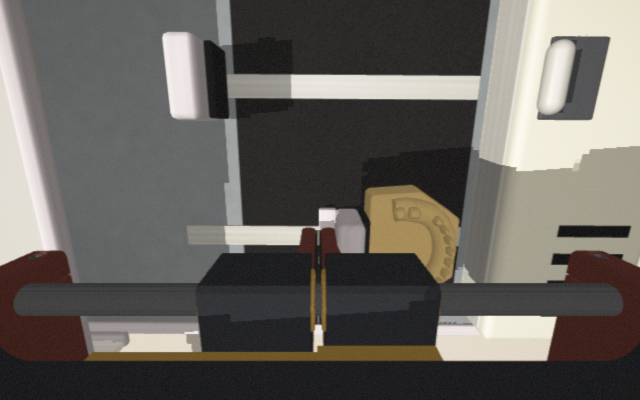

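```bash
python3 -m pendant '0 0 0 0.5 0 0 1;0 0 0 0.9 0 0 1;0 0 0 1.2 0 0 1;0 0 0 1.2 0 0 1;0 0 0 1.2 0 0 1'; python3 -m pendant '0 0 0 0.1 0 0 1;0 0 0 0.2 0 0 1;0 0 0 0.2 0 0 1'
```

```text
clock: 29.47
ee_pos: [0.6711, -0.0451, 0.0425]
ee_rot: [[-0.001, 1.0, 0.001], [1.0, 0.001, 0.0], [0.0, 0.001, -1.0]]
ft_force: [-0.1, -2.2, 0.6]
grip_width: 0.01
clock: 29.72
ee_pos: [0.6708, -0.0438, 0.0421]
ee_rot: [[-0.0, 1.0, 0.001], [1.0, 0.0, -0.0], [-0.0, 0.001, -1.0]]
ft_force: [-0.1, -4.4, 3.8]
grip_width: 0.005
```

```bash
python3 -m pendant '0 0 0 0.1 0 0 1;0 0 0 0.2 0 0 1;0 0 0 0.2 0 0 1;0 0 0 0.2 0 0 1'; python3 -m pendant '0 0 0 0.1 0 0 1;0 0 0 0.1 0 0 1;0 0 0 0.1 0 0 1'
```

```text
clock: 30.05
ee_pos: [0.6708, -0.0433, 0.0422]
ee_rot: [[-0.0, 1.0, 0.001], [1.0, 0.0, -0.002], [-0.002, 0.001, -1.0]]
ft_force: [0.1, -12.6, 4.6]
grip_width: 0.009
clock: 30.3
ee_pos: [0.6708, -0.0431, 0.0422]
ee_rot: [[-0.0, 1.0, 0.001], [1.0, 0.0, -0.003], [-0.003, 0.001, -1.0]]
ft_force: [-0.1, -15.5, 4.6]
grip_width: 0.01
```

```bash
python3 -m pendant '0 0 0 -0.5 0 0 1;0 0 0 -2 0 0 1;0 0 0 -3 0 -3 1;0 0 0 -3 0 -7 1;0 0 0 -3 0 -11 0.5;0 0 0 -1 0 -14 0;0 0 0 1 -1 -14 0; 0 0 0 1 -1 -14 0'; python3 - <<'E'
from h import *
st()
c,im=snap('wrist','w22.png')
E
```

```text
clock: 30.97
ee_pos: [0.6602, -0.0282, 0.1838]
ee_rot: [[-0.002, 1.0, 0.002], [1.0, 0.002, 0.001], [0.001, 0.002, -1.0]]
ft_force: [0.2, 0.8, -1.1]
grip_width: 0.268
t 30.97 pos [ 0.6602 -0.0282  0.1838] R [[-0.002, 1.0, 0.002], [1.0, 0.002, 0.001], [0.001, 0.002, -1.0]] F [ 0.2  0.8 -1.1] g 0.268
```

View pics/w22.png

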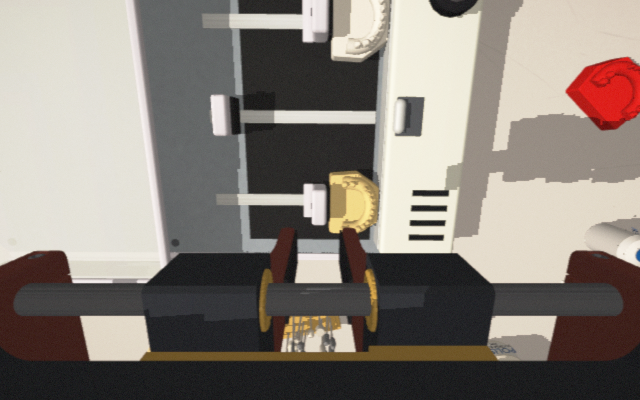

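```bash
python3 -m pendant '0 0 0 3.6 -1.8 0 0;0 0 0 7 -3.7 0 0;0 0 -0.03 10.6 -5.6 0 0;0 0 -0.06 14.2 -7.5 0 0;0 0 -0.09 17.8 -9.4 0 0;0 0 -0.12 21.4 -11.3 0 0;0 0 -0.15 25 -13.3 0 0;0 0 -0.18 28.6 -15.2 0 0;0 0 -0.18 32.2 -17.1 0 0;0 0 -0.18 35.8 -19 0 0;0 0 -0.18 38.8 -20.6 0 0;0 0 -0.18 40.4 -21.5 0 0'; python3 -m pendant '0 0 0 0 0 1.5 0;0 0 0 0 0 1.5 0;0 0 0 0 0 1.5 0;0 0 0 0 0 1.5 0';python3 - <<'E'
from h import *
st()
c,im=snap('wrist','w23.png')
crop(im,260,130,390,260,4.5,'w23c.png')
E
```

```text
clock: 32.02
ee_pos: [0.4437, 0.3754, 0.1803]
ee_rot: [[-0.181, 0.983, -0.002], [0.983, 0.181, -0.001], [-0.001, -0.003, -1.0]]
ft_force: [-0.3, -0.9, -0.2]
grip_width: 1.002
clock: 32.35
ee_pos: [0.4458, 0.3724, 0.1661]
ee_rot: [[-0.178, 0.984, -0.001], [0.984, 0.178, -0.001], [-0.001, -0.002, -1.0]]
ft_force: [0.5, 1.1, 0.0]
grip_width: 0.997
t 32.35 pos [0.4458 0.3724 0.1661] R [[-0.178, 0.984, -0.001], [0.984, 0.178, -0.001], [-0.001, -0.002, -1.0]] F [0.5 1.1 0. ] g 0.997
```

View pics/w23.png

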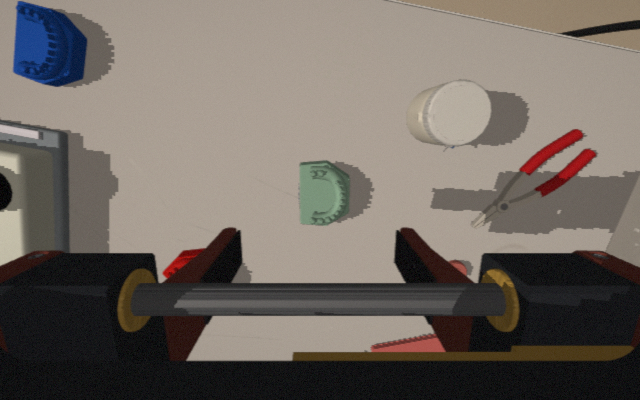

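View pics/w23c.png

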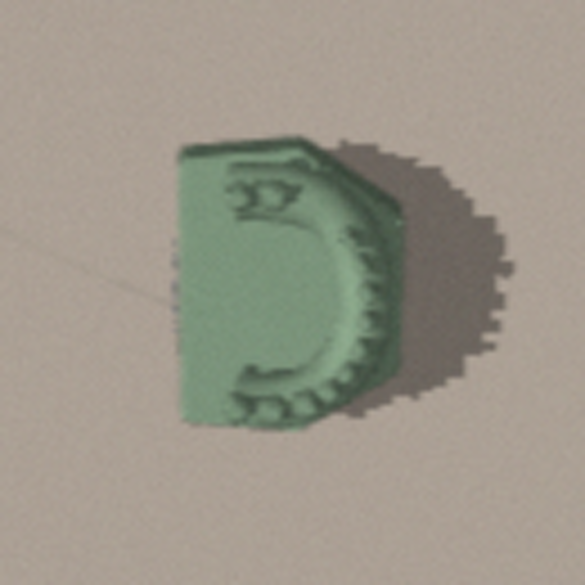

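```bash
python3 - <<'E'
from h import *
s=env.get_state();c=env.calibration('wrist')
f=lambda u,v:(260+u/4.5,130+v/4.5)
P=[p2w(c,*f(*q),z) for q,z in [((180,152),.016),((182,420),.016),((402,215),.014),((402,370),.014)]]
ce=(P[0]+P[1])/4+(P[2]+P[3])/4;print('c',ce, np.linalg.norm((P[0]+P[1]-P[2]-P[3])/2), np.linalg.norm(P[0]-P[1]))
ce[2]=.0225
print('tool shift',(s['ee_rot'].T@(ce-s['ee_pos'])).round(4))
E
```

```text
c [0.44568364 0.3780958  0.015     ] 0.049242471141148936 0.06078707062716375
tool shift [0.0056 0.0007 0.1441]
```

```bash
python3 -m pendant '0 0 0 0.5 0.1 4 0;0 0 0 0.5 0.1 8 0;0 0 0 0.5 0.1 11 0;0 0 0 0.5 0.1 13 0;0 0 0 0.5 0.1 14.2 0;0 0 0 0.5 0.1 14.2 0;0 0 0 0.5 0.1 14.2 0.7;0 0 0 0.5 0.1 14.2 0.7;0 0 0 0.5 0.1 14.2 0.7;0 0 0 0.5 0.1 14.2 0.7;0 0 0 0.5 0.1 14.2 0.7;0 0 0 0.5 0.1 14.2 0.7' 30; python3 -m pendant '0 0 0 0 0 0 0.7;0 0 0 0 0 0 0.7;0 0 0 0 0 -0.3 0.7;0 0 0 0 0 -2 0.7;0 0 0 0 0 -6 0.7;0 0 0 0 0 -10 0.7;0 0 0 0 0 -13 0.7; 0 0 0 0 0 -13 0.7; 0 0 0 0 0 -13 0.7'; python3 - <<'E'
from h import *
s=st()
print((s['ee_rot'].T@(np.array([.586,-.041,.13])-s['ee_pos'])).round(4))
c,im=snap('wrist','w24.png')
E
```

```text
clock: 33.4
ee_pos: [0.4459, 0.3789, 0.0255]
ee_rot: [[-0.179, 0.984, 0.001], [0.984, 0.179, 0.001], [0.001, 0.001, -1.0]]
ft_force: [-0.6, 0.2, -0.6]
grip_width: 0.585
clock: 34.15
ee_pos: [0.4464, 0.3793, 0.1566]
ee_rot: [[-0.179, 0.984, 0.003], [0.984, 0.179, 0.002], [0.002, 0.003, -1.0]]
ft_force: [0.2, 0.3, -1.3]
grip_width: 0.559
t 34.15 pos [0.4464 0.3793 0.1566] R [[-0.179, 0.984, 0.003], [0.984, 0.179, 0.002], [0.002, 0.003, -1.0]] F [ 0.2  0.3 -1.3] g 0.559
[-0.4385  0.0619  0.026 ]
```

View pics/w24.png

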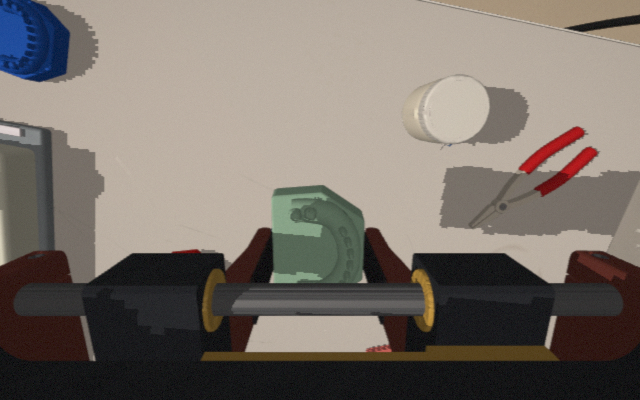

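```bash
python3 -m pendant '0 0 0.02 -2.5 0.4 0 0.7;0 0 0.04 -6 0.9 0 0.7;0 0 0.08 -10 1.4 0 0.7;0 0 0.12 -14 2 0 0.7;0 0 0.16 -18 2.6 0 0.7;0 0 0.18 -22 3.2 0 0.7;0 0 0.18 -26 3.8 0 0.7;0 0 0.18 -30 4.4 0 0.7;0 0 0.18 -34 5 0 0.7;0 0 0.18 -38 5.6 0 0.7;0 0 0.18 -41.8 6 0 0.7;0 0 0.18 -43.8 6.3 0 0.7'; python3 -m pendant '0 0 0 0 0 2 0.7;0 0 0 0 0 3 0.7;0 0 0 0 0 3 0.7;0 0 0 0 0 3 0.7;0 0 0 0 0 3 0.7'; python3 - <<'E'
from h import *
s=st()
print((s['ee_rot'].T@(np.array([.5865,-.0415,.036])-s['ee_pos'])).round(4))
c,im=snap('wrist','w25.png')
print(w2p(c,(.586,-.1,.012)))
E
```

```text
clock: 35.2
ee_pos: [0.5856, -0.0448, 0.1524]
ee_rot: [[0.002, 1.0, -0.003], [1.0, -0.002, -0.0], [-0.0, -0.003, -1.0]]
ft_force: [-0.3, -0.3, 0.4]
grip_width: 0.561
clock: 35.62
ee_pos: [0.5856, -0.0402, 0.1243]
ee_rot: [[-0.001, 1.0, -0.001], [1.0, 0.001, 0.0], [0.0, -0.001, -1.0]]
ft_force: [-0.4, 0.4, -0.3]
grip_width: 0.564
t 35.62 pos [ 0.5856 -0.0402  0.1243] R [[-0.001, 1.0, -0.001], [1.0, 0.001, 0.0], [0.0, -0.001, -1.0]] F [-0.4  0.4 -0.3] g 0.564
[-0.0013  0.001   0.0883]
[250.93512871 204.12028175]
```

View pics/w25.png

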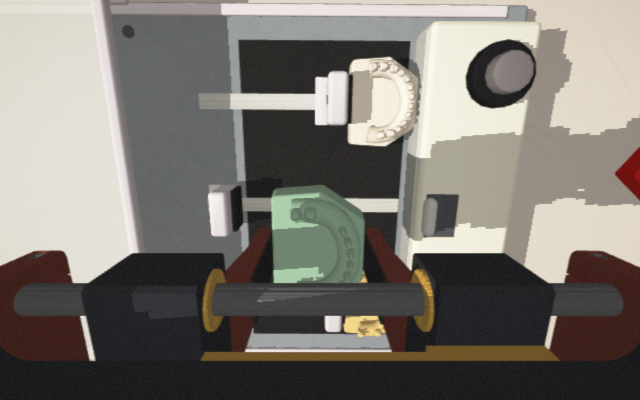

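```bash
python3 -m pendant '0 0 0 -0.1 0.1 3 0.7;0 0 0 -0.1 0.1 5.5 0.7;0 0 0 -0.1 0.1 7.2 0.7;0 0 0 -0.1 0.1 8 0.7;0 0 0 -0.1 0.1 8.5 0.7;0 0 0 -0.1 0.1 8.5 0.7;0 0 0 -0.1 0.1 8.5 0.7;0 0 0 -0.1 0.1 8.5 0.7'
```

```text
clock: 36.33
ee_pos: [0.588, -0.042, 0.041]
ee_rot: [[-0.0, 1.0, 0.002], [1.0, 0.0, -0.0], [-0.0, 0.002, -1.0]]
ft_force: [0.3, -0.2, -1.4]
grip_width: 0.562
```

```bash
python3 -m pendant '0 0 0 0 -0.1 0.2 0.7;0 0 0 0 -0.1 0.4 0.7;0 0 0 0 -0.1 0.4 0.7;0 0 0 0 -0.1 0.4 0.7;0 0 0 0 -0.1 0.4 0.4;0 0 0 0 -0.1 0.4 0.1;0 0 0 0 -0.1 0.4 0.05;0 0 0 0 -0.1 0.4 0.05;0 0 0 0 -0.1 0.4 0.05;0 0 0 0 -0.1 0.4 0.05';python3 -m pendant '0 0 0 0 0 -1 0.05;0 0 0 0 0 -3 0.05;0 0 0 0 0 -6 0.05;0 0 0 -3 0 -8.5 1;0 0 0 -6 0 -8.5 1;0 0 0 -9 0 -8.5 1;0 0 0 -11 0 -8.5 1;0 0 0 -11 0 -8.5 1;0 0 0 -11 0 -8.5 1;0 0 0 -11 0 -8.5 1'; python3 - <<'E'
from h import *
st()
c,im=snap('wrist','w26.png')
E
```

```text
clock: 37.17
ee_pos: [0.586, -0.042, 0.0356]
ee_rot: [[-0.0, 1.0, -0.0], [1.0, 0.0, 0.0], [0.0, -0.0, -1.0]]
ft_force: [-0.2, -0.0, -0.1]
grip_width: 0.927
clock: 38.0
ee_pos: [0.5859, -0.1515, 0.1209]
ee_rot: [[0.0, 1.0, -0.0], [1.0, -0.0, 0.0], [0.0, -0.0, -1.0]]
ft_force: [-0.1, -0.1, 0.1]
grip_width: 0.456
t 38.0 pos [ 0.5859 -0.1515  0.1209] R [[0.0, 1.0, -0.0], [1.0, -0.0, 0.0], [0.0, -0.0, -1.0]] F [-0.1 -0.1  0.1] g 0.456
```

View pics/w26.png

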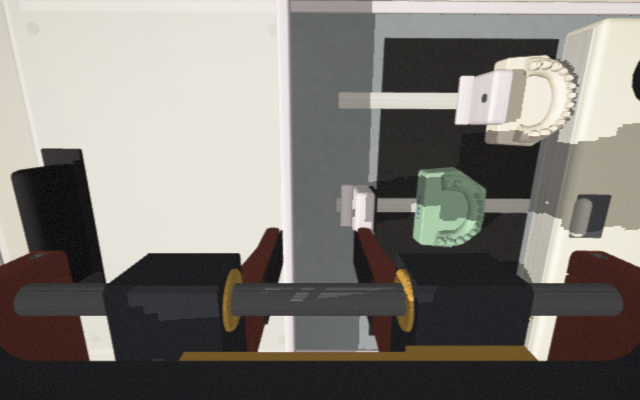

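```bash
python3 -m pendant '0 0 0 0 0 0 1;0 0 0 0 0 0 1;0 0 0 0 0 0 1;0 0 0 0 0 0 1;0 0 0 0 0 2.5 1;0 0 0 0 0 5 1;0 0 0 0 0 7 1;0 0 0 0 0 7.8 1;0 0 0 0 0 7.8 1;0 0 0 0 0 7.8 1'; python3 -m pendant '0 0 0 1 0 0 1;0 0 0 1.8 0 0 1;0 0 0 2.6 0 0 1;0 0 0 3.4 0 0 1;0 0 0 4.2 0 0 1;0 0 0 5 0 0 1;0 0 0 5.8 0 0 1;0 0 0 6.6 0 0 1;0 0 0 7.4 0 0 1;0 0 0 8.2 0 0 1;0 0 0 9 0 0 1;0 0 0 9.5 0 0 1'; python3 -m pendant '0 0 0 0.5 0 0 1;0 0 0 0.9 0 0 1;0 0 0 1.2 0 0 1;0 0 0 1.2 0 0 1;0 0 0 1.2 0 0 1'; python3 -m pendant '0 0 0 0.1 0 0 1;0 0 0 0.1 0 0 1;0 0 0 0.1 0 0 1'
```

```text
clock: 38.88
ee_pos: [0.5863, -0.152, 0.0429]
ee_rot: [[-0.0, 1.0, -0.0], [1.0, 0.0, 0.0], [0.0, -0.0, -1.0]]
ft_force: [0.2, -0.1, -0.5]
grip_width: 0.002
clock: 39.88
ee_pos: [0.5874, -0.0564, 0.044]
ee_rot: [[-0.001, 1.0, 0.003], [1.0, 0.001, -0.001], [-0.001, 0.003, -1.0]]
ft_force: [1.1, -6.0, 1.9]
grip_width: 0.008
clock: 40.3
ee_pos: [0.5866, -0.0444, 0.0435]
ee_rot: [[-0.001, 1.0, 0.001], [1.0, 0.001, 0.0], [0.0, 0.001, -1.0]]
ft_force: [0.5, -0.3, -0.9]
grip_width: 0.007
clock: 40.55
ee_pos: [0.5862, -0.044, 0.0429]
ee_rot: [[-0.0, 1.0, 0.0], [1.0, 0.0, 0.0], [0.0, 0.0, -1.0]]
ft_force: [0.7, -2.7, 1.2]
grip_width: 0.009
```

```bash
python3 -m pendant '0 0 0 0.1 0 0 1;0 0 0 0.2 0 0 1;0 0 0 0.2 0 0 1;0 0 0 0.2 0 0 1'; python3 -m pendant '0 0 0 0.1 0 0 1;0 0 0 0.1 0 0 1;0 0 0 0.1 0 0 1'
```

```text
clock: 40.88
ee_pos: [0.5861, -0.043, 0.0429]
ee_rot: [[-0.0, 1.0, 0.0], [1.0, 0.0, -0.001], [-0.001, 0.0, -1.0]]
ft_force: [-0.4, -7.8, 4.1]
grip_width: 0.007
clock: 41.13
ee_pos: [0.5862, -0.0429, 0.0429]
ee_rot: [[-0.0, 1.0, 0.0], [1.0, 0.0, -0.002], [-0.002, 0.0, -1.0]]
ft_force: [-0.1, -12.9, 2.9]
grip_width: 0.004
```

```bash
python3 -m pendant '0 0 0 0.05 0 0 1;0 0 0 0.05 0 0 1;0 0 0 0.05 0 0 1'; python3 -m pendant '0 0 0 -0.5 0 0 1;0 0 0 -2 0 0 1;0 0 0 -3 0 -3 1;0 0 0 -3 0 -7 1;0 0 0 -3 0 -11 1;0 0 0 -4 -3 -15 1;0 0 0 -4 -6 -19 1; 0 0 0 -4 -6 -19 1; 0 0 0 -4 -6 -19 1'; python3 - <<'E'
from h import *
st()
c,im=snap('wrist','w27.png');snap('top','t27.png')
E
```

```text
clock: 41.38
ee_pos: [0.5862, -0.0429, 0.043]
ee_rot: [[-0.001, 1.0, 0.0], [1.0, 0.001, -0.003], [-0.003, 0.0, -1.0]]
ft_force: [0.2, -16.0, 4.0]
grip_width: 0.003
clock: 42.13
ee_pos: [0.5254, -0.0805, 0.2359]
ee_rot: [[0.0, 1.0, 0.004], [1.0, -0.0, -0.0], [-0.0, 0.004, -1.0]]
ft_force: [0.6, -0.2, 0.2]
grip_width: 0.003
t 42.13 pos [ 0.5254 -0.0805  0.2359] R [[0.0, 1.0, 0.004], [1.0, -0.0, -0.0], [-0.0, 0.004, -1.0]] F [ 0.6 -0.2  0.2] g 0.003
```

View pics/w27.png

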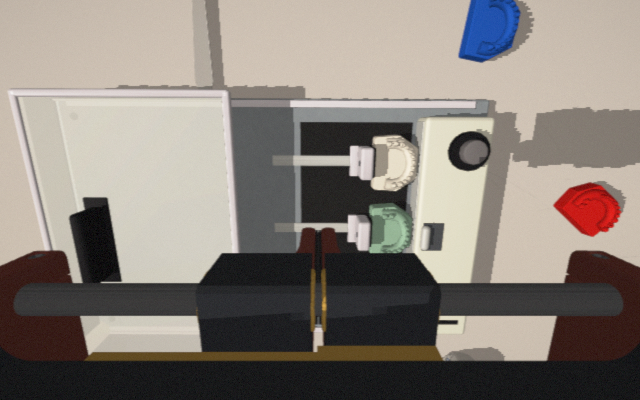

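View pics/t27.png

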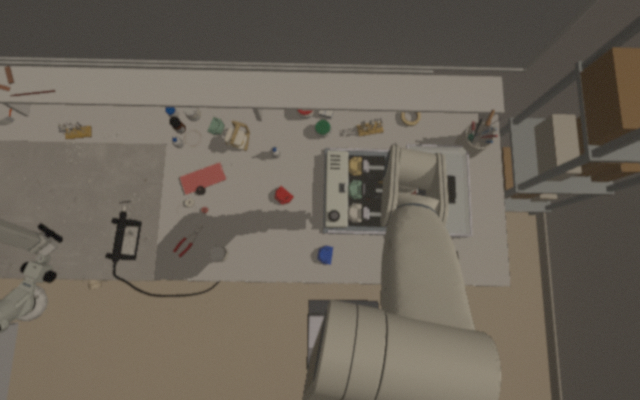

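```bash
python3 -m pendant '0 0 0 -4 2 0 1;0 0 0 -8 4 0 1;0 0 0 -12 6 0 1;0 0 0 -16 6 0 1;0 0 0 -20 6 0 1;0 0 0 -24 6 0 1;0 0 0 -28 6 0 1;0 0 0 -29 6 0 1;0 0 0 -29 6 4 1;0 0 0 -29 6 4 1;0 0 0 -29 6 4 1;0 0 0 -29 6 4 1'; python3 - <<'E'
from h import *
st()
c,im=snap('wrist','w28.png')
E
```

```text
clock: 43.23
ee_pos: [0.5863, -0.3694, 0.1919]
ee_rot: [[-0.001, 1.0, -0.002], [1.0, 0.001, 0.002], [0.002, -0.002, -1.0]]
ft_force: [0.1, 0.3, 0.2]
grip_width: 0.001
t 43.23 pos [ 0.5863 -0.3694  0.1919] R [[-0.001, 1.0, -0.002], [1.0, 0.001, 0.002], [0.002, -0.002, -1.0]] F [0.1 0.3 0.2] g 0.001
```

View pics/w28.png

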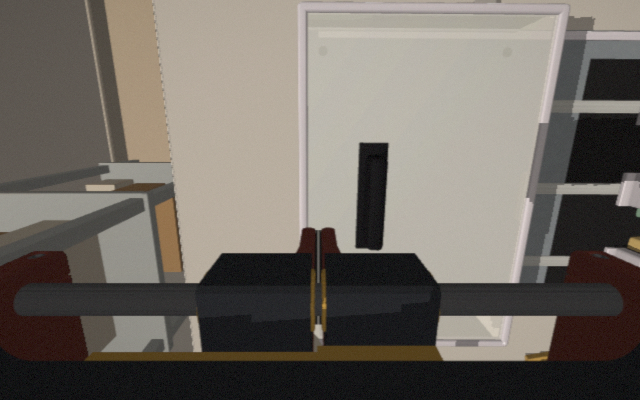

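```bash
python3 - <<'E'
from h import *
c=env.calibration('wrist'); print(p2w(c,372,144,.095),p2w(c,372,247,.095), p2w(c,361,195,.095),p2w(c,361,195,.062))
E
python3 -m pendant '0 0 0 0 0 3 1;0 0 0 0 0 6 1;0 0 0 0 0 9 1;0 0 0 0 0 10.7 1;0 0 0 0 0 10.7 1;0 0 0 1 0 10.7 1;0 0 0 1.8 0 10.7 1;0 0 0 2.6 0 10.7 1;0 0 0 3.4 0 10.7 1;0 0 0 4.2 0 10.7 1;0 0 0 5 0 10.7 1;0 0 0 6 0 10.7 1';python3 - <<'E'
from h import *
c,im=snap('wrist','w29.png')
E
```

```text
[ 0.53470304 -0.32855283  0.095     ] [ 0.62152004 -0.32453502  0.095     ] [ 0.57584718 -0.33566907  0.095     ] [ 0.58335971 -0.33083185  0.062     ]
clock: 44.28
ee_pos: [0.5869, -0.3103, 0.0868]
ee_rot: [[-0.0, 1.0, 0.002], [1.0, 0.0, -0.001], [-0.001, 0.002, -1.0]]
ft_force: [0.2, -2.6, 1.3]
grip_width: 0.007
```

View pics/w29.png

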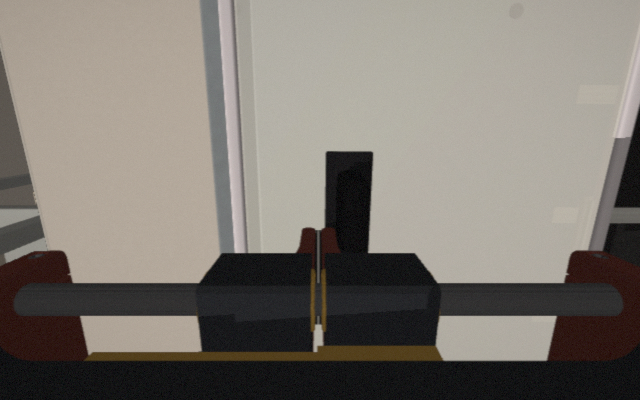

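```bash
python3 -m pendant '0 0 0 1.2 0 0 1;0 0 0 2.6 0 0 1;0 0 0 4 0 0 1;0 0 0 5.4 0 0 1;0 0 0 6.8 0 0 1;0 0 0 8.2 0 0 1;0 0 0 9.6 0 0 1;0 0 0 11 0 0 1;0 0 0 12.4 0 0 1;0 0 0 13.8 0 0 1;0 0 0 15 0 0 1;0 0 0 16 0 0 1'; python3 - <<'E'
from h import *
c,im=snap('wrist','w30.png')
print([p2w(c,*p,.062) for p in [(600,150)]])
E
```

```text
clock: 45.33
ee_pos: [0.5859, -0.149, 0.0857]
ee_rot: [[-0.001, 1.0, -0.0], [1.0, 0.001, 0.0], [0.0, -0.0, -1.0]]
ft_force: [1.0, -1.9, -0.4]
grip_width: 0.005
[array([0.53243589, 0.00410376, 0.062     ])]
```

View pics/w30.png

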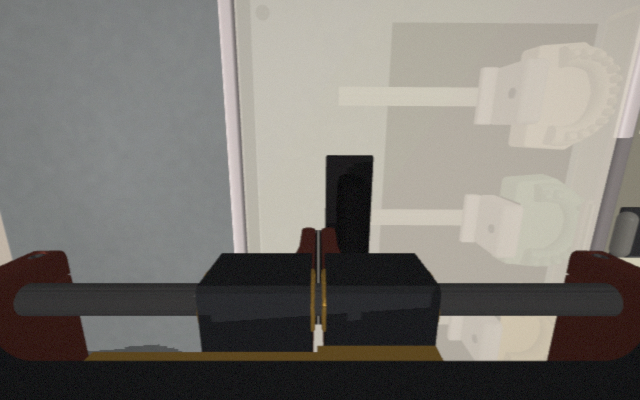

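```bash
python3 -m pendant '0 0 0 0.7 0 0 1;0 0 0 1.4 0 0 1;0 0 0 2 0 0 1;0 0 0 2.4 0 0 1;0 0 0 2.4 0 0 1'; python3 -m pendant '0 0 0 0.3 0 0 1;0 0 0 0.6 0 0 1;0 0 0 0.6 0 0 1'; python3 -m pendant '0 0 0 0.3 0 0 1;0 0 0 0.6 0 0 1;0 0 0 0.6 0 0 1'
```

```text
clock: 45.8
ee_pos: [0.5858, -0.1258, 0.0856]
ee_rot: [[-0.0, 1.0, -0.001], [1.0, 0.0, 0.0], [0.0, -0.001, -1.0]]
ft_force: [-0.2, 0.6, -0.4]
grip_width: 0.005
clock: 46.05
ee_pos: [0.586, -0.1215, 0.0857]
ee_rot: [[-0.0, 1.0, -0.0], [1.0, 0.0, -0.001], [-0.001, -0.0, -1.0]]
ft_force: [0.1, -5.1, -1.3]
grip_width: 0.005
clock: 46.3
ee_pos: [0.5861, -0.1147, 0.0857]
ee_rot: [[0.0, 1.0, 0.0], [1.0, -0.0, 0.0], [0.0, 0.0, -1.0]]
ft_force: [0.2, -1.0, -0.8]
grip_width: 0.008
```

```bash
python3 -m pendant '0 0 0 0.3 0 0 1;0 0 0 0.5 0 0 1;0 0 0 0.5 0 0 1';python3 -m pendant '0 0 0 0.2 0 0 1;0 0 0 0.2 0 0 1;0 0 0 0.2 0 0 1'
```

```text
clock: 46.55
ee_pos: [0.5861, -0.1118, 0.0858]
ee_rot: [[-0.001, 1.0, 0.0], [1.0, 0.001, -0.004], [-0.004, 0.0, -1.0]]
ft_force: [-1.0, -15.6, -2.4]
grip_width: 0.004
clock: 46.8
ee_pos: [0.5861, -0.1117, 0.0858]
ee_rot: [[-0.001, 1.0, 0.001], [1.0, 0.001, -0.005], [-0.005, 0.001, -1.0]]
ft_force: [-2.2, -25.5, -3.1]
grip_width: 0.006
```

```bash
python3 -m pendant '0 0 0 -1.2 0 0 1;0 0 0 -2 0 -3 1;0 0 0 -1 -3 -7 1;0 0 0 3 -6 -10 1;0 0 0 7 -9 -10 1;0 0 0 11 -10 -10 1;0 0 0 14 -10 -10 1; 0 0 0 14 -10 -10 1; 0 0 0 14 -10 -10 1; 0 0 0 14 -10 -10 1'; python3 - <<'E'
from h import *
st()
c,im=snap('wrist','w31.png')
E
```

```text
clock: 47.63
ee_pos: [0.4862, 0.0332, 0.1861]
ee_rot: [[-0.003, 1.0, 0.001], [1.0, 0.003, 0.0], [0.0, 0.001, -1.0]]
ft_force: [-0.8, 0.3, 0.9]
grip_width: 0.003
t 47.63 pos [0.4862 0.0332 0.1861] R [[-0.003, 1.0, 0.001], [1.0, 0.003, 0.0], [0.0, 0.001, -1.0]] F [-0.8  0.3  0.9] g 0.003
```

View pics/w31.png

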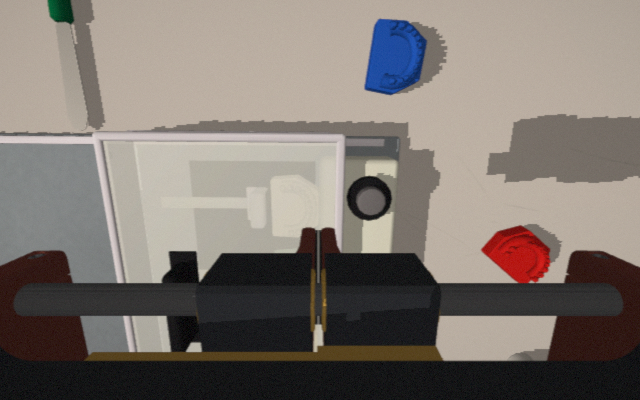

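```bash
python3 - <<'E'
from h import *
s=env.get_state();c=env.calibration('wrist')
b=p2w(c,372,200,.066);print(b)
print('hood edge',p2w(c,343,190,.062))
print((s['ee_rot'].T@(b+[0,0,.019]-s['ee_pos'])).round(4))
E
```

```text
[0.48496962 0.07970616 0.066     ]
hood edge [0.4767036 0.0538165 0.062    ]
[ 0.0473 -0.0014  0.1009]
```

```bash
python3 -m pendant '0 0 0 2.4 -0.1 0 1;0 0 0 4.7 -0.1 2 1;0 0 0 4.7 -0.1 5 1;0 0 0 4.7 -0.1 7.5 1;0 0 0 4.7 -0.1 9 1;0 0 0 4.7 -0.1 9.4 1;0 0 0 4.7 -0.1 9.4 1;0 0 0 4.7 -0.1 9.4 1'; python3 -m pendant '0 0 0 0 0 0.3 1;0 0 0 0 0 0.6 1;0 0 0 0 0 0.6 1;0 0 0 0 0 0.6 1'; python3 -m pendant '0 0 0 0 0 0.2 1;0 0 0 0 0 0.4 1;0 0 0 0 0 0.4 1'
```

```text
clock: 48.35
ee_pos: [0.4857, 0.0787, 0.092]
ee_rot: [[0.001, 1.0, 0.0], [1.0, -0.001, 0.0], [0.0, 0.0, -1.0]]
ft_force: [-0.2, -0.1, -0.3]
grip_width: 0.004
clock: 48.68
ee_pos: [0.4853, 0.0794, 0.0861]
ee_rot: [[-0.0, 1.0, 0.001], [1.0, 0.0, 0.0], [0.0, 0.001, -1.0]]
ft_force: [-1.3, -0.5, 0.7]
grip_width: 0.005
clock: 48.93
ee_pos: [0.4855, 0.0795, 0.0818]
ee_rot: [[-0.0, 1.0, 0.001], [1.0, 0.0, 0.0], [0.0, 0.001, -1.0]]
ft_force: [0.4, -0.2, 3.8]
grip_width: 0.01
```

```bash
python3 -m pendant '0 0 0 0 0 0.2 1;0 0 0 0 0 0.4 1;0 0 0 0 0 0.5 1;0 0 0 0 0 0.5 1'; python3 -m pendant '0 0 0 0 0 0.2 1;0 0 0 0 0 0.2 1;0 0 0 0 0 0.2 1'
```

```text
clock: 49.27
ee_pos: [0.4856, 0.0795, 0.0788]
ee_rot: [[-0.0, 1.0, 0.001], [1.0, 0.0, 0.0], [0.0, 0.001, -1.0]]
ft_force: [-6.8, -2.2, 31.4]
grip_width: 0.001
clock: 49.52
ee_pos: [0.4857, 0.0795, 0.0784]
ee_rot: [[-0.0, 1.0, 0.002], [1.0, 0.0, 0.0], [0.0, 0.002, -1.0]]
ft_force: [-13.0, -2.3, 53.1]
grip_width: 0.004
```

Pressed to its bottom. I retreat and check everything.

```bash
python3 -m pendant '0 0 0 0 0 -1.5 1;0 0 0 0 0 -5 1;0 0 0 0 0 -9 1;0 0 0 0 -3 -13 1;0 0 0 -3 -7 -17 1;0 0 0 -6 -11 -20 1;0 0 0 -6 -11 -20 1;0 0 0 -6 -11 -20 1'; python3 - <<'E'
from h import *
st()
c,im=snap('wrist','w32.png');c,im=snap('scene','s32.png');crop(im,120,130,480,350,2.2,'s32c.png')
E
```

```text
clock: 50.18
ee_pos: [0.3722, 0.018, 0.2773]
ee_rot: [[0.0, 1.0, 0.003], [1.0, -0.0, -0.001], [-0.001, 0.003, -1.0]]
ft_force: [-0.1, 0.3, -0.1]
grip_width: 0.004
t 50.18 pos [0.3722 0.018  0.2773] R [[0.0, 1.0, 0.003], [1.0, -0.0, -0.001], [-0.001, 0.003, -1.0]] F [-0.1  0.3 -0.1] g 0.004
```

View pics/w32.png

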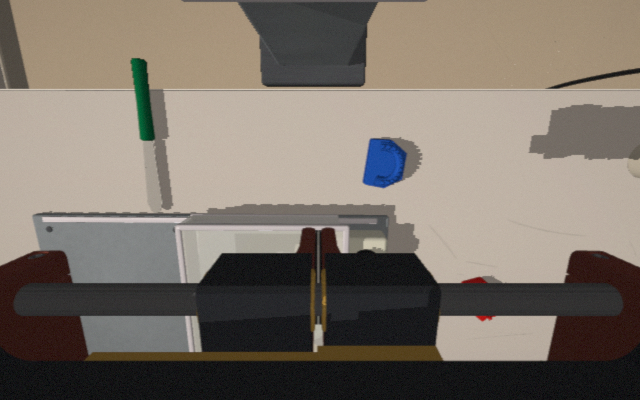

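View pics/s32c.png

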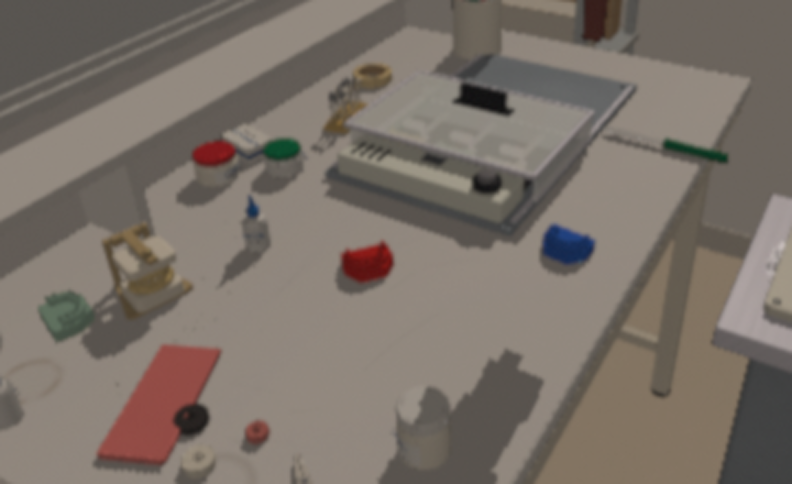

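```bash
python3 -m pendant '0 0 0 0 4 0 1;0 0 0 0 8 0 1;0 0 0 0 12 0 1;0 0 0 0 16 0 1;0 0 0 0 20 0 1;0 0 0 0 24 0 1;0 0 0 0 28 0 1;0 0 0 0 30 0 1;0 0 0 0 30 0 1;0 0 0 0 30 0 1'; python3 - <<'E'
from h import *
st()
c,im=snap('wrist','w33.png')
for q in [(.501,.049),(.671,.049)]: print(w2p(c,(*q,.062)))
E
```

```text
clock: 51.12
ee_pos: [0.6755, 0.0203, 0.2714]
ee_rot: [[-0.001, 1.0, -0.004], [1.0, 0.001, 0.0], [0.0, -0.004, -1.0]]
ft_force: [-1.7, 0.3, -0.2]
grip_width: 0.007
t 51.12 pos [0.6755 0.0203 0.2714] R [[-0.001, 1.0, -0.004], [1.0, 0.001, 0.0], [0.0, -0.004, -1.0]] F [-1.7  0.3 -0.2] g 0.007
[346.83162463  19.48888551]
[343.27311647 180.13635054]
```

View pics/w33.png

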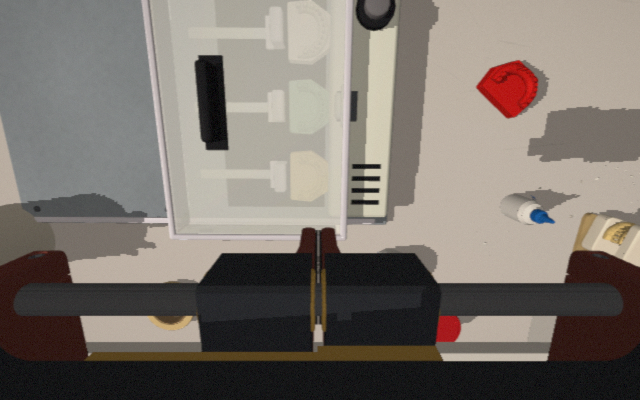

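The hood's front edge is at column 346, about where it should be when shut (projected 343–347). White, green and yellow stand clamped in their stations under it. I hand in.

```bash
python3 -c "
from plant import env
print(env.hand_in())"
```

```text
the job is handed in; nothing more can be done
None
```

The job is done and handed in at about 51 s of the 210 s allowed. White is clamped in station 1, green in station 2 and yellow in station 3. The hood is shut, and I pressed the start button once it was latched.

- **Hood:** I opened it to its end stop at the start. When shutting it, the push force rose to about 5 N at the catch, dropped to about 1 N, then rose sharply at the stop. That matches the catch snapping over; I did not test it by pulling back.
- **Clamping:** All three jaws were drawn back before the first model was set down. The final push was about 24 N on white, 15.5 N on yellow and 16 N on green, sliding force included. White therefore got roughly 19 N beyond sliding, more than the 6 to 10 N you gave as a good clamp.
- **Other hard pushes:** Drawing back jaw 1 briefly reached about 48 N at its stop. Pressing the button to its bottom reached about 53 N. Both were with the fingertips and well under the 120 N wrist limit, but above the 40 N set for the arm and gripper body.
- **Jaw 1 reading:** One camera measurement put its block about 6 mm short of fully back, although all three jaws stopped the push at the same place. There was ample room for the model.
- **Final pictures:** All three models are upright against the fence under the hood, with the hood edge where it should be when shut. The bottle, jar, spatula and the red, blue and back green models were not touched.

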